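# Screw the hose elbow onto the pump so that it faces the pipe clip

### The arm

A 6-joint arm with a two-finger parallel gripper is mounted at the origin on a cart in front of the work surface, level with it; the furniture and walls round the work are solid. World frame = base frame: x ahead of the robot, y to its left, z up, the work surface at z = 0. Lengths are in mm, angles in rad, forces in N, time in s.
With the tool pointing down it reaches from about 300 to 750 mm from the base axis. Payload 8.5 kg.
Tool frame: the origin (TCP) lies midway between the tips of the shut fingers; the grasp point (between the pads) lies 19 mm behind it; z points along the fingers, y is the direction in which the jaws open and shut (so a half turn about z gives the same grasp; the last joint's range is limited). The gripper opens to 85 mm and grips with 20 to 120 N. Pads are 22 mm wide; open, the fingers measure 114 mm over their backs; the gripper's body (76 mm by 85 mm) begins 54 mm behind the grasp point. The pads swing forward as they close: fully open they stand 13 mm farther back than shut.
Start: joints at [0.92, 0.381, 1.297, -0, 1.464, -0.215], TCP at [232.164, 498.578, 231.322] pointing down, gripper open.
Joint ranges: [-3.11, 3.11], [-0.89, 2.33], [0.22, 2.48], [-1.42, 4.56], [0.17, 2.85], [-2.88, 2.88]. Speed limits (rad/s): [2.39, 2.39, 3.14, 3.14, 3.14, 3.14].

### API

Orientations are given as a unit quaternion [w, x, y, z].
In Python, from workcell import bot, get_image, ticket gives the robot as it stands. The module is installed in compiled form; this text tells all that it offers.
- The arm moves only by the tool play_rows, never from a script. Its argument "steps" is a list of rows, each a list of 2 entries, a list of its own where there are three numbers: the shift along the tool's x, y, z scaled (see below), then the turn about the tool's z scaled (see below). A call has 1 to 5 rows; each row shifts and turns the pose as measured when the row begins, along the tool's axes as they then stand; what a row does not reach is not made up. The controller multiplies each number of a shift by 0.05 m and each number of a turn by 5 degrees. A row lasts 1/10 s, in which the tool goes at most 50 mm and 8.59 degrees, less where a joint would pass 70% of its speed; a pose out of reach is approached as far as the arm can. A call with a number of a shift or a turn outside -1 to 1 is refused whole. A call with a gripper value outside its range is refused whole. "hand" is the opening in per cent of the stroke, from 0 (shut) to 100 (fully open), set as the call begins (left out, the last holds). The fingers move at their own pace and stop on an object; "squeeze" is the grip in N (left out, the last holds). Time passes only in rows, so rows that do not move let the fingers close. It gives the time, the measured TCP pose, the force and the opening at its end, in the units of the state.
- bot.get_state(): the state, without advancing time (a new reading comes with each control period).
- get_image(name): name is "scene" or "top" or "wrist"; returns a dict with "pixels" (384x512x3 uint8, red, green, blue), "fx", "fy", "cx", "cy" (pixels), "dist" ([k1, k2, p1, p2, k3] as OpenCV has them; the pictures are not rectified), "world_from_camera" (4x4, takes a point from camera to world coordinates); the wrist camera has in their place "hand_eye" (4x4, takes a point from camera to tool coordinates, whose origin is the TCP and whose axes are the flange's). Camera axes: x right, y up, looking along -z (the intrinsics and any distortion apply to the point x, -y, -z); pixel columns grow to the right and rows downward; lengths in mm; the calibration is good to about 2 mm. A picture is of the moment at which its call begins: read the wrist's pose just before it. There is no depth.
- ticket.hand_in(): hands the job in, once; it reports no verdict.
The state is a dict: "t": time; "joint_positions": joint angles; "dq": joint speeds; "tau": joint torques, N m; "tool_pos": TCP position; "eef_rot": TCP orientation; "force": force on the tool from outside, world axes, zero at the start; "ft_torque": the same for the moment, N m; "opening": finger opening in mm.
Only numpy, scipy, OpenCV 4.12 (cv2) and the standard library are available. Lean on these libraries where they do the work, as an engineer would, in place of code of your own. Each camera call takes 0.05 s, during which the arm holds its last target.

### The job

Take the large hose elbow and screw it clockwise onto the pump's threaded outlet until it is almost down on the collar, then stop on that last pass with its hose tail pointing straight at the pipe clip on the post. Let go of it and leave the other two fittings standing where they are.

Things in the scene. Friction and masses are not known exactly. Their poses are not given: they have to be found in the camera images.
- elbow_center (a point): Large grey plastic hose elbow, 86 mm high, 0.28 kg, standing on its round ribbed socket (58 mm wide, 47 mm high, open below). Square body above it, from 47 to 86 mm up: grip its flat sides, 44 mm apart, left and right of the hose tail, fingertips above the socket. Point: on the socket's axis, 43 mm above its bottom. x = along the tail, outward; y = across the two flat sides; z = up.
- elbow_outlet (a point): Centre of the open end of the large elbow's barbed hose tail (35 mm thick, level): 85 mm from the socket's axis, 65 mm above the elbow's bottom. Axes as the elbow's.
- collar (a point): On the vertical axis of the fixed pump's outlet, at the top of its collar (66 mm wide, rubber washer on top), 104 mm above the table; z = up, x = towards the motor. Screwed on with its tail at the clip, the elbow's bottom is 2 to 5 mm above this point; the collar stops it some 60 degrees later. Merely set on with its tail at the clip it rests 11 mm above the collar, half a turn short.
- stub_tip (a point): Top of the threaded steel stub, 45 mm above the collar; core 34 mm thick, ridges 44 mm. Right-hand thread, two starts: clockwise from above sinks 16 mm a turn, the grip with it; turns easily, stays put, 2 mm axial, 1.4 mm radial play. Set the elbow on square with its tail 165 to 280 degrees anticlockwise (from above) of the clip's direction; turning it clockwise by that angle ends fully engaged.
- clip_center (a point): Centre of the U-shaped grey pipe clip, open above, on a fixed steel post: 165 mm from the axis of the pump's outlet and 172 mm above the table, the height of the hose tail once screwed on (top of clip 187 mm). x = level, away from the pump's outlet axis; y = sideways; z = up.
- small_elbow_center (a point): Small grey elbow, 51 mm high, socket 36 mm wide, too small for the stub; stays where it stands. Point: on its socket's axis, 25 mm above its bottom.
- straight_tail_center (a point): Straight grey hose tail, 111 mm high, ribbed socket 58 mm wide, tail pointing up; stays where it stands. Point: on its axis, 55 mm above its bottom.
There are look-alikes about, which are no part of the job. Leave any turquoise look-alike of the part that bears elbow_center alone.

How it is judged:
By the outcome, as a careful person would: the job done as asked, in the order asked, and still so for the second after the job is handed in, with the robot touching nothing.
It also fails if it takes over 72 s, if anything falls off the work surface, if the arm or the gripper's body presses on something with over 40 N, if the wrist force passes 120 N, or if a joint passes its speed limit or range.

## Working session

There is one attempt and no reset: what is moved stays moved. The work goes in short steps, Python scripts to look and compute and a tool call to move; the robot and the scene stay as the last step left them, time stands still between calls to the robot, and variables do not carry over. Pictures are saved under pics/ and viewed, and the job is handed in when it is done.

Besides the shell and the picture viewer there is one more tool, called after "Emit:" in YAML: its name, and indented under it one key for each argument. play_rows: Moves the arm, as the interface text tells. Its arguments: {"type":"object","properties":{"steps":{"type":"array","items":{"type":"array"}},"hand":{"type":"number"},"squeeze":{"type":"number"}},"required":["steps"]}

```bash
mkdir -p pics; ls; python3 - <<'E'
from workcell import bot,get_image
import cv2,numpy as np,pickle
print(bot.get_state())
for n in ["scene","top","wrist"]:
    im=get_image(n); pickle.dump(im,open(f"pics/{n}0.pkl","wb"))
    cv2.imwrite(f"pics/{n}0.png",cv2.cvtColor(im["pixels"],cv2.COLOR_RGB2BGR))
    print(n,{k:(v if k!="pixels" else 0) for k,v in im.items()})
E
```

```text
pics
{'t': 0.0, 'joint_positions': array([ 9.19689342e-01,  3.81199848e-01,  1.29831821e+00,  2.78982904e-05,
        1.46358973e+00, -2.15298425e-01]), 'dq': array([-0.00057553,  0.00054802,  0.00019856, -0.00063208,  0.0022965 ,
        0.00052444]), 'tau': array([ 8.95215744e-04, -4.48473287e+01, -2.31269521e+01, -1.67216281e-04,
        4.88859179e-03,  4.53715614e-06]), 'tool_pos': array([231.98047779, 498.33991126, 230.69033907]), 'eef_rot': array([-3.30598322e-04,  2.16185343e-01,  9.76352049e-01, -6.81766232e-04]), 'force': array([ 0.69400875,  0.78312003, -0.11086498]), 'ft_torque': array([ 0.04644376, -0.00631809, -0.00553818]), 'opening': 85.59758063192822}
scene {'pixels': 0, 'fx': 476.3240458802438, 'fy': 476.3240458802438, 'cx': 248.00869192162048, 'cy': 198.59249693179166, 'dist': array([0.00446829, 0.        , 0.        , 0.        , 0.        ]), 'world_from_camera': array([[ 5.00218989e-01,  4.50132591e-01, -7.39703733e-01,
        -3.46012892e+02],
       [-8.65833006e-01,  2.70557499e-01, -4.20870342e-01,
        -7.21474082e+02],
       [ 1.06849344e-02,  8.50987
[... 556 characters left out ...]
5.81185541e-02,  9.98236808e-01,
         1.03384520e+03],
       [ 0.00000000e+00,  0.00000000e+00,  0.00000000e+00,
         1.00000000e+00]])}
wrist {'pixels': 0, 'fx': 267.77144087512056, 'fy': 267.77144087512056, 'cx': 262.48511769850455, 'cy': 196.66475618412395, 'dist': array([-0.0307903,  0.       ,  0.       ,  0.       ,  0.       ]), 'hand_eye': array([[-1.77687414e-04,  9.44869959e-01,  3.27445766e-01,
         8.51785743e+01],
       [ 9.99999536e-01,  4.78026742e-04, -8.36736355e-04,
         6.55013745e-01],
       [-9.47134878e-04,  3.27445465e-01, -9.44869605e-01,
        -1.41544787e+02],
       [ 0.00000000e+00,  0.00000000e+00,  0.00000000e+00,
         1.00000000e+00]])}
```

View pics/scene0.png

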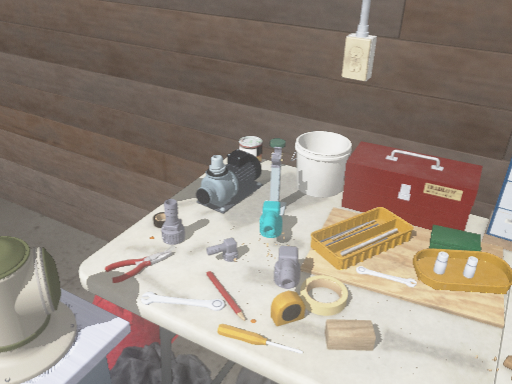

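View pics/top0.png

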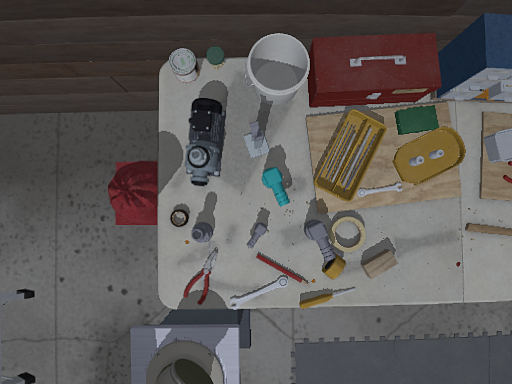

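View pics/wrist0.png

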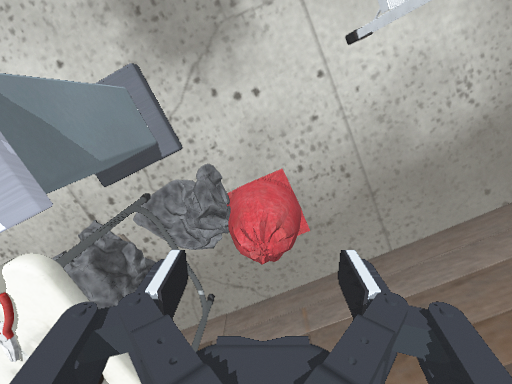

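The scene shows the large elbow near top (318,232), the turquoise one at (275,185), the small elbow at (258,235), the straight tail at (202,231), the pump outlet near (200,157), and the post and clip near (257,135). I'll enlarge these.

```bash
cat > h.py <<'E'
import cv2,numpy as np,pickle
def K(im): return np.array([[im["fx"],0,im["cx"]],[0,im["fy"],im["cy"]],[0,0,1.]])
D=np.diag([1,-1,-1.])
def w2c(im,T=None): return np.linalg.inv(im["world_from_camera"] if T is None else T)
def proj(im,P,T=None):
    P=np.atleast_2d(np.array(P,float)); M=w2c(im,T)
    c=(P@M[:3,:3].T+M[:3,3])@D
    p,_=cv2.projectPoints(c.reshape(-1,1,3),np.zeros(3),np.zeros(3),K(im),im["dist"]); return p.reshape(-1,2)
def ray(im,uv,T=None):
    T=im["world_from_camera"] if T is None else T
    u=cv2.undistortPoints(np.array([[uv]],float),K(im),im["dist"]).reshape(2)
    d=T[:3,:3]@(D@np.array([u[0],u[1],1])); return T[:3,3],d/np.linalg.norm(d)
def atz(im,uv,z,T=None):
    o,d=ray(im,uv,T); return o+d*(z-o[2])/d[2]
def tri(obs):
    A=np.zeros((3,3));b=np.zeros(3)
    for o,d in obs:
        M=np.eye(3)-np.outer(d,d);A+=M;b+=M@o
    return np.linalg.solve(A,b)
def crop(im,x0,y0,w,h,s,fn):
    p=cv2.cvtColor(im["pixels"],cv2.COLOR_RGB2BGR)[y0:y0+h,x0:x0+w]
    p=cv2.resize(p,None,fx=s,fy=s,interpolation=cv2.INTER_CUBIC)
    for i in range(0,w,10):
        cv2.putText(p,str(x0+i),(i*s,10),0,.35,(0,0,255)) if i%20==0 else 0
        cv2.line(p,(i*s,0),(i*s,4 if i%20 else 14),(0,0,255),1)
    for i in range(0,h,10):
        cv2.putText(p,str(y0+i),(0,i*s+4),0,.35,(0,0,255)) if i%20==0 else 0
        cv2.line(p,(0,i*s),(6,i*s),(0,0,255),1)
    cv2.imwrite(fn,p)
def ld(n): return pickle.load(open(f"pics/{n}.pkl","rb"))
def toolT(s):
    from scipy.spatial.transform import Rotation as R
    q=s["eef_rot"];T=np.eye(4);T[:3,:3]=R.from_quat([q[1],q[2],q[3],q[0]]).as_matrix();T[:3,3]=s["tool_pos"];return T
E
python3 - <<'E'
from h import *
t=ld("top0");s=ld("scene0")
crop(t,170,90,100,110,7 if 0 else 5,"pics/c1.png")
crop(t,240,190,120,100,6,"pics/c2.png")
crop(s,180,130,120,110,5,"pics/c3.png")
crop(s,200,190,120,110,5,"pics/c4.png")
E
```

```text
(no output)
```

View pics/c1.png

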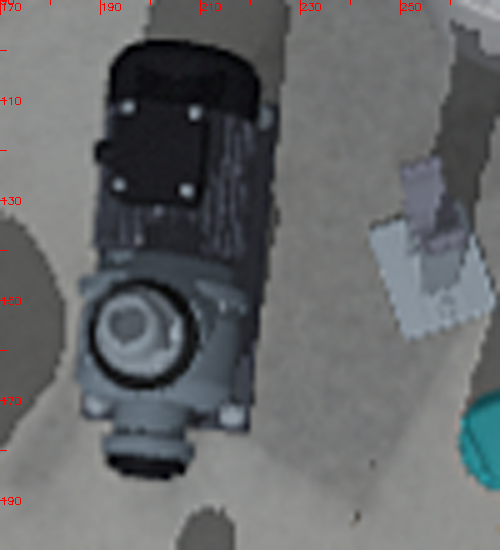

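View pics/c2.png

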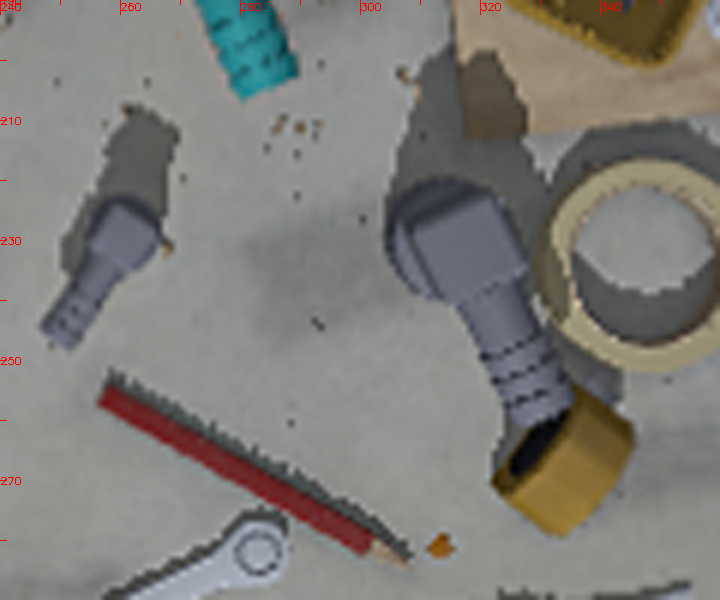

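View pics/c3.png

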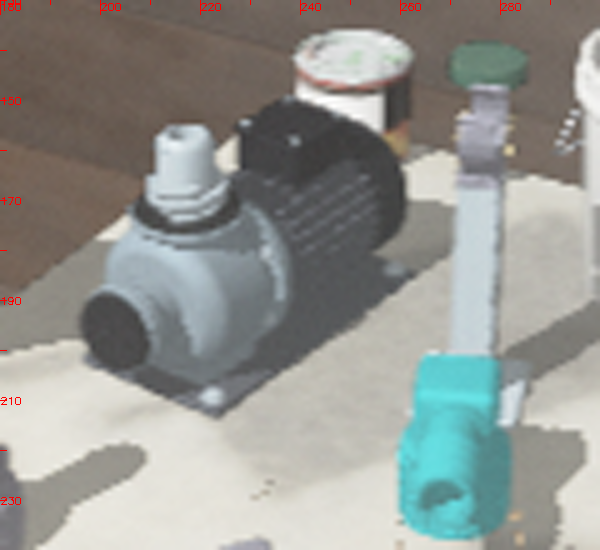

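View pics/c4.png

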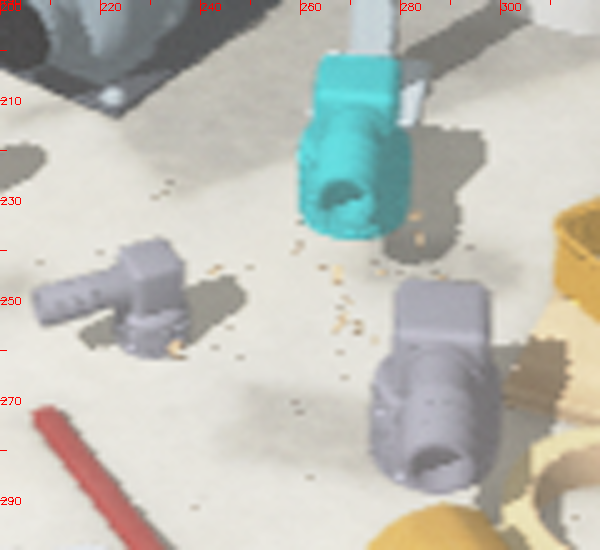

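```bash
cat > ov.py <<'E'
from h import *
def circ(c,r,n=40):
    a=np.linspace(0,2*np.pi,n);return np.c_[c[0]+r*np.cos(a),c[1]+r*np.sin(a),np.full(n,c[2])]
def draw(p,im,pts,x0,y0,s,col,T=None):
    q=(proj(im,pts,T)-[x0,y0]+.5)*s
    cv2.polylines(p,[np.round(q).astype(int)],False,col,1,cv2.LINE_AA)
def elbow(x,y,yaw,z0=0):
    c,si=np.cos(yaw),np.sin(yaw);R=np.array([[c,-si,0],[si,c,0],[0,0,1]]);o=np.array([x,y,z0])
    L=[circ((0,0,0),29),circ((0,0,47),29)]
    for z in (47,86): L.append(np.array([[22,22,z],[-22,22,z],[-22,-22,z],[22,-22,z],[22,22,z]],float))
    a=np.linspace(0,2*np.pi,30);L.append(np.c_[np.full(30,85.),17.5*np.cos(a),65+17.5*np.sin(a)])
    L+= [np.array([[22,k,65],[85,k,65]],float) for k in(-17.5,17.5)]
    L+= [np.array([[0,0,0],[0,0,86]],float)]
    return [l@R.T+o for l in L]
def base(im,x0,y0,w,h,s):
    p=cv2.cvtColor(im["pixels"],cv2.COLOR_RGB2BGR)[y0:y0+h,x0:x0+w]
    return cv2.resize(p,None,fx=s,fy=s,interpolation=cv2.INTER_CUBIC)
E
python3 - <<'E'
from ov import *
t=ld("top0");s=ld("scene0")
# estimates
a=atz(t,(318.1,231.2),86); b=atz(t,(330.3,257.5),65); print("elbow",a,b,np.degrees(np.arctan2(*(b-a)[1::-1])))
print("collar",atz(t,(199,156.6),104),"tip",atz(t,(195.4,154.4),149))
# scene tip: (216,156)?  collar
print("tip tri",tri([ray(t,(195.4,154.4)),ray(s,(217.6,155.8))]))
print("clip top post",tri([ray(t,(254,125)),ray(s,(278,149))]))
for im,u in((t,(255.5,130)),(s,(277,155.5))): print(atz(im,u,172),atz(im,u,187))
E
```

```text
elbow [ 431.38756795 -380.98522931   86.        ] [ 357.05015643 -417.21789332   65.        ] -154.01501630160718
collar [635.31261028 -62.35478347 104.        ] tip [634.3116366 -60.5331707 149.       ]
tip tri [635.34342636 -62.48718783 149.55810363]
clip top post [ 702.60727129 -213.04791175  179.88386754]
[ 690.54651778 -214.48892655  172.        ] [ 687.1529684  -214.49286568  187.        ]
[ 682.28788645 -223.53578163  172.        ] [ 655.10450658 -236.69890106  187.        ]
```

```bash
cat > plan.py <<'E'
from h import *
import sys,json
from workcell import bot
def st():
    s=bot.get_state();T=toolT(s);psi=np.degrees(np.arctan2(T[1,0],T[0,0]));return s,T,psi
def plan(target,psi_t,n=5,step=45.,dps=5.,turn=None,nmax=5):
    s,T,psi=st()
    p=T[:3,3].copy()
    d=np.array(target,float)-p
    dpsi=(psi_t-psi) if turn is None else turn
    if turn is None: dpsi=(dpsi+180)%360-180
    N=int(max(np.ceil(np.linalg.norm(d)/step),np.ceil(abs(dpsi)/dps),n if n else 1,1))
    rows=[];R=T[:3,:3].copy()
    for i in range(min(N,nmax)):
        sh=R.T@(d/N)/50; tn=-dpsi/N/5
        rows.append([[round(float(v),2) for v in sh],round(float(tn),2)])
        a=np.radians(-dpsi/N);R=R@np.array([[np.cos(a),-np.sin(a),0],[np.sin(a),np.cos(a),0],[0,0,1]])
    tilt=np.degrees(np.arccos(-T[2,2]))
    print("t%.2f pos %s psi %.2f tilt %.2f q %s F %s open %.1f | d %s dpsi %.1f N %d"%(s["t"],p.round(1),psi,tilt,np.degrees(s["joint_positions"]).round(1),s["force"].round(1),s["opening"],d.round(1),dpsi,N))
    print(json.dumps(rows))
if __name__=="__main__":
    a=[float(x) for x in sys.argv[1:]]
    plan(a[:3],a[3],n=int(a[4]) if len(a)>4 else 1,step=a[5] if len(a)>5 else 45)
E
python3 plan.py 440 -378 240 26
```

```text
t0.15 pos [232.  498.4 230.9] psi 155.03 tilt 0.06 q [ 52.7  21.8  74.4   0.   83.9 -12.3] F [ 0.5 -0.1 -0.4] open 84.9 | d [ 208.  -876.4    9.1] dpsi -129.0 N 26
[[[-0.43, -0.54, -0.01], 0.99], [[-0.48, -0.5, -0.01], 0.99], [[-0.52, -0.46, -0.01], 0.99], [[-0.55, -0.41, -0.01], 0.99], [[-0.59, -0.37, -0.01], 0.99]]
```

Emit:
play_rows:
  steps:
    - [[-0.43,-0.54,-0.02],1]
    - [[-0.48,-0.5,-0.02],1]
    - [[-0.52,-0.46,-0.02],1]
    - [[-0.55,-0.41,-0.02],1]
    - [[-0.59,-0.37,-0.02],1]
  hand: 100

```text
t: 0.65
tool_pos: [271.2, 326.9, 233.9]
eef_rot: [-0.001, 0.427, 0.904, -0.002]
force: [1.3, 0.3, -0.3]
opening: 85.2
```

```bash
python3 plan.py 440 -378 240 26
```

```text
t0.65 pos [271.2 326.9 233.9] psi 129.46 tilt 0.22 q [34.3  9.1 92.1 -0.  79.1 -5.2] F [ 1.3  0.3 -0.3] open 85.2 | d [ 168.8 -704.9    6.1] dpsi -103.5 N 21
[[[-0.62, -0.3, -0.0], 0.99], [[-0.64, -0.25, -0.0], 0.99], [[-0.66, -0.19, -0.0], 0.99], [[-0.68, -0.13, -0.0], 0.99], [[-0.69, -0.08, -0.0], 0.99]]
```

Tracking is good.

Emit:
play_rows:
  steps:
    - [[-0.62,-0.3,-0.01],1]
    - [[-0.64,-0.25,-0.01],1]
    - [[-0.66,-0.19,-0.01],1]
    - [[-0.68,-0.13,-0.01],1]
    - [[-0.69,-0.08,-0.01],1]

```text
t: 1.15
tool_pos: [309.2, 152.0, 236.6]
eef_rot: [-0.0, 0.619, 0.785, -0.002]
force: [0.0, -0.1, -0.1]
opening: 85.4
```

Emit:
play_rows:
  steps:
    - [[-0.69,-0.02,-0.01],1]
    - [[-0.69,0.04,-0.01],1]
    - [[-0.69,0.1,-0.01],1]
    - [[-0.68,0.16,-0.01],1]
    - [[-0.66,0.22,-0.01],1]

```text
t: 1.65
tool_pos: [342.9, -25.2, 239.7]
eef_rot: [0.001, 0.78, 0.625, -0.002]
force: [1.6, -0.1, 0.5]
opening: 85.4
```

```bash
python3 plan.py 440 -378 240 26
```

```text
t1.65 pos [342.9 -25.2 239.7] psi 77.42 tilt 0.21 q [-24.   -0.  101.3  -0.2  78.7 -11.4] F [ 1.6 -0.1  0.5] open 85.4 | d [ 9.710e+01 -3.528e+02  3.000e-01] dpsi -51.4 N 11
[[[-0.59, 0.31, 0.0], 0.93], [[-0.56, 0.36, 0.0], 0.93], [[-0.53, 0.4, 0.0], 0.93], [[-0.49, 0.45, 0.0], 0.93], [[-0.46, 0.48, 0.0], 0.93]]
```

Emit:
play_rows:
  steps:
    - [[-0.59,0.31,0],0.94]
    - [[-0.56,0.36,0],0.94]
    - [[-0.53,0.4,0],0.94]
    - [[-0.49,0.45,0],0.94]
    - [[-0.46,0.48,0],0.94]

```text
t: 2.15
tool_pos: [385.1, -193.5, 239.9]
eef_rot: [0.001, 0.896, 0.444, -0.001]
force: [-0.2, 1.2, -0.2]
opening: 85.1
```

```bash
python3 plan.py 440 -378 240 26
```

```text
t2.15 pos [ 385.1 -193.5  239.9] psi 52.75 tilt 0.18 q [-42.4   9.4  90.7  -0.2  79.9  -5.1] F [-0.2  1.2 -0.2] open 85.1 | d [ 5.490e+01 -1.845e+02  1.000e-01] dpsi -26.7 N 6
[[[-0.38, 0.52, 0.0], 0.89], [[-0.34, 0.55, 0.0], 0.89], [[-0.29, 0.57, 0.0], 0.89], [[-0.25, 0.59, 0.0], 0.89], [[-0.2, 0.61, 0.0], 0.89]]
```

Emit:
play_rows:
  steps:
    - [[-0.38,0.52,0],0.9]
    - [[-0.34,0.55,0],0.9]
    - [[-0.29,0.57,0],0.9]
    - [[-0.25,0.59,0],0.9]
    - [[-0.2,0.61,0],0.9]

```text
t: 2.65
tool_pos: [430.1, -354.7, 238.8]
eef_rot: [-0.0, 0.968, 0.252, -0.002]
force: [0.6, 0.3, 0.4]
opening: 85.6
```

Emit:
play_rows:
  steps:
    - [[-0.14,0.61,0],0.85]
    - [[0,0,0],0]
    - [[0,0,0],0]

```text
t: 2.95
tool_pos: [438.9, -389.0, 236.5]
eef_rot: [-0.001, 0.977, 0.212, -0.002]
force: [-0.4, 0.1, -0.5]
opening: 85.3
```

```bash
cat > shot.py <<'E'
import sys
from plan import *
from workcell import get_image
n=sys.argv[1]
s,T,psi=st();im=get_image("wrist");im["world_from_camera"]=T@im["hand_eye"];im["state"]=s
pickle.dump(im,open(f"pics/{n}.pkl","wb"));cv2.imwrite(f"pics/{n}.png",cv2.cvtColor(im["pixels"],cv2.COLOR_RGB2BGR))
print(s["t"],T[:3,3].round(1),round(psi,2),s["force"].round(1),s["opening"],np.degrees(s["joint_positions"]).round(1))
E
python3 shot.py w1; python3 plan.py 440 -378 240 26
```

```text
2.95 [ 438.9 -389.   236.5] 24.5 [-0.4  0.1 -0.5] 85.30744274299323 [-53.   25.5  67.5  -0.2  87.3  12.5]
t3.00 pos [ 438.8 -388.8  236.5] psi 24.51 tilt 0.33 q [-53.   25.5  67.5  -0.2  87.3  12.5] F [-0.5 -0.   0.4] open 85.4 | d [ 1.2 10.8  3.5] dpsi 1.5 N 1
[[[0.11, -0.19, -0.07], -0.3]]
```

View pics/w1.png

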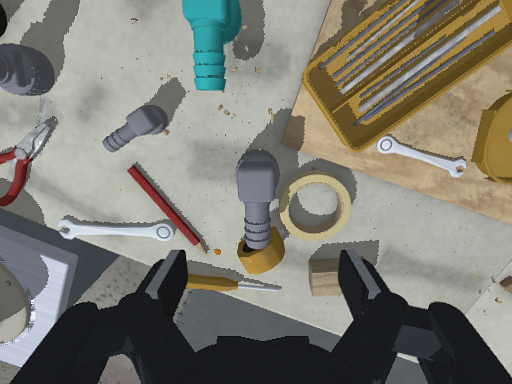

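The elbow is at about (257,180), with its tail running down to (258,245) and the tape roll clear to its right. Next I'll fit the model by overlay.

```bash
cat > o1.py <<'E'
from ov import *
import sys
n,x,y,yaw,fn=sys.argv[1],float(sys.argv[2]),float(sys.argv[3]),float(sys.argv[4]),sys.argv[5]
im=ld(n);p=base(im,215,140,90,120,5)
p0=p.copy()
for l in elbow(x,y,np.radians(yaw)): draw(p,im,l,215,140,5,(0,255,0))
cv2.imwrite(fn,np.hstack([p0[:, :300],p])[:,:800])
E
python3 o1.py w1 431 -381 -154 pics/o1.png
```

```text
(no output)
```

View pics/o1.png

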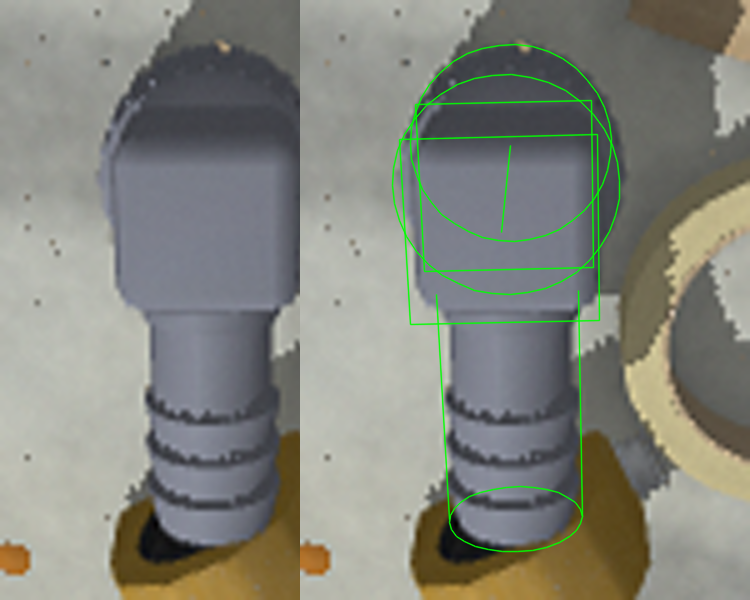

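```bash
python3 - <<'E'
from ov import *
t=ld("top0");s=ld("scene0");w=ld("w1")
crop(s,265,240,130,110,6,"pics/c5.png")
# tape outer circle in wrist: 
for z in (0,15,25,35,48):
    a=atz(w,(315.5,207),z); c=atz(t,(348,232.5),z); print(z,a.round(1),c.round(1), proj(s,a).round(1),proj(s,c).round(1))
E
```

```text
0 [ 413.6 -486.5    0. ] [ 420.4 -485.1    0. ] [[324.6 300.2]] [[325.2 298.1]]
15 [ 417.7 -481.2   15. ] [ 421.5 -481.1   15. ] [[323.7 293.2]] [[324.3 292.1]]
25 [ 420.4 -477.7   25. ] [ 422.2 -478.5   25. ] [[323.1 288.5]] [[323.8 288.1]]
35 [ 423.1 -474.2   35. ] [ 422.9 -475.9   35. ] [[322.5 283.7]] [[323.2 284. ]]
48 [ 426.6 -469.6   48. ] [ 423.9 -472.5   48. ] [[321.7 277.5]] [[322.5 278.7]]
```

View pics/c5.png

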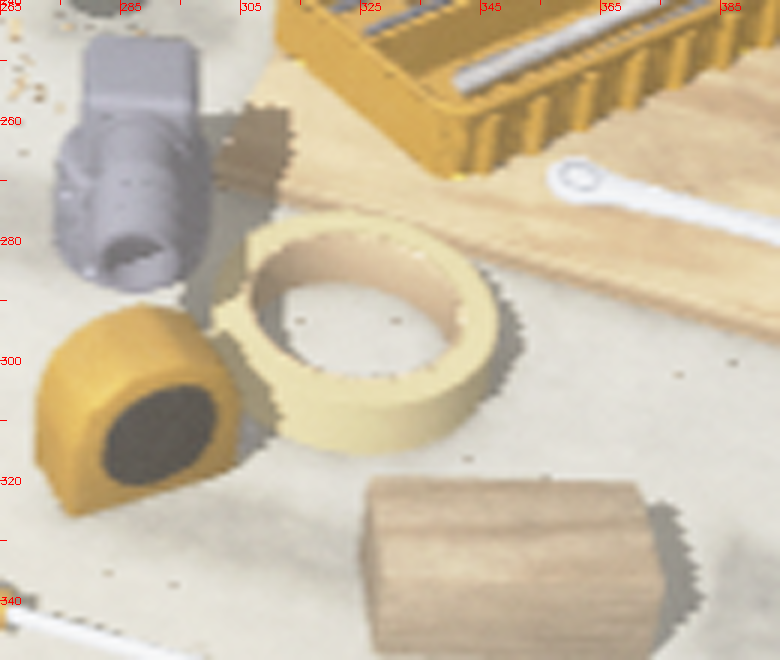

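The roll is only about 20 mm tall, so it's clear of the fingers. Aligning above the elbow and descending.

```bash
python3 plan.py 431 -381 150 26 4
```

```text
t3.00 pos [ 438.8 -388.8  236.5] psi 24.51 tilt 0.33 q [-53.   25.5  67.5  -0.2  87.3  12.5] F [-0.5 -0.   0.4] open 85.4 | d [ -7.8   7.8 -86.5] dpsi 1.5 N 4
[[[-0.02, -0.05, 0.43], -0.07], [[-0.02, -0.05, 0.43], -0.07], [[-0.02, -0.05, 0.43], -0.07], [[-0.02, -0.05, 0.43], -0.07]]
```

Emit:
play_rows:
  steps:
    - [[-0.02,-0.06,0.43],-0.08]
    - [[-0.02,-0.05,0.43],-0.08]
    - [[-0.02,-0.05,0.43],-0.08]
    - [[-0.02,-0.05,0.43],-0.08]
    - [[0,0,0],0]
  hand: 90

```text
t: 3.5
tool_pos: [429.8, -375.6, 150.0]
eef_rot: [-0.001, 0.973, 0.23, -0.002]
force: [1.0, 0.1, 0.6]
opening: 76.7
```

```bash
python3 shot.py w2;python3 plan.py 431 -381 50 26 4
```

```text
3.5 [ 429.8 -375.6  150. ] 26.59 [1.  0.1 0.6] 76.6979253552084 [-53.   27.9  78.3  -0.2  73.9  10.5]
t3.55 pos [ 430.4 -376.4  151.8] psi 26.57 tilt 0.18 q [-52.9  27.8  78.2  -0.2  74.   10.5] F [-0.1  0.3  0.8] open 76.6 | d [   0.6   -4.6 -101.8] dpsi -0.6 N 4
[[[-0.01, 0.02, 0.51], 0.03], [[-0.01, 0.02, 0.51], 0.03], [[-0.01, 0.02, 0.51], 0.03], [[-0.01, 0.02, 0.51], 0.03]]
```

View pics/w2.png

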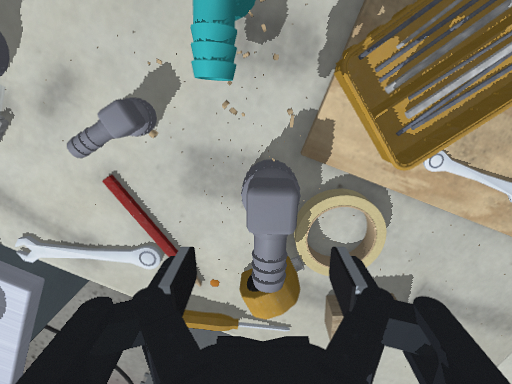

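```bash
python3 - <<'E'
from ov import *
im=ld("w2");x0,y0,s=225,150,5;p=base(im,x0,y0,80,115,s);p0=p.copy()
for l in elbow(431,-381,np.radians(-154)): draw(p,im,l,x0,y0,s,(0,255,0))
cv2.imwrite("pics/o2.png",np.hstack([p0,p])[:,:800])
E
```

```text
(no output)
```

View pics/o2.png

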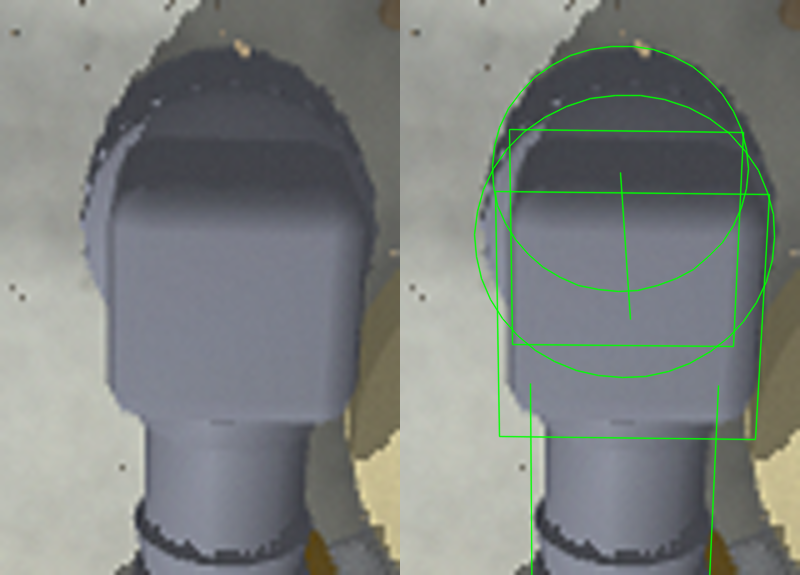

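Emit:
play_rows:
  steps:
    - [[0,0.03,0.51],0.03]
    - [[0,0.02,0.51],0.03]
    - [[0,0.02,0.51],0.03]
    - [[0,0.02,0.51],0.03]
    - [[0,0,0],0]

```text
t: 4.05
tool_pos: [436.1, -382.9, 56.1]
eef_rot: [0.008, 0.974, 0.226, 0.002]
force: [0.3, 0.3, 0.6]
opening: 76.9
```

```bash
python3 shot.py w3;python3 plan.py 431.7 -381.2 50 26 1
```

```text
4.05 [ 436.1 -382.9   56.1] 26.13 [0.3 0.3 0.6] 76.86877557853745 [-52.9  34.7  83.9  -0.2  60.5  11.1]
t4.10 pos [ 436.8 -383.7   58. ] psi 26.14 tilt 1.12 q [-52.9  34.5  83.8  -0.2  60.6  11.1] F [ 0.9 -0.1  1.3] open 76.8 | d [-5.1  2.5 -8. ] dpsi -0.1 N 1
[[[-0.07, -0.09, 0.16], 0.03]]
```

View pics/w3.png

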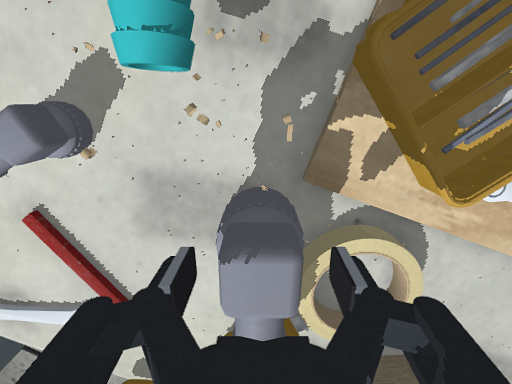

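Emit:
play_rows:
  steps:
    - [[-0.07,-0.09,0.16],0]
    - [[0,0,0],0]
    - [[0,0,0],0]

```text
t: 4.4
tool_pos: [432.8, -382.5, 54.3]
eef_rot: [0.013, 0.974, 0.226, 0.004]
force: [0.5, 0.0, -0.1]
opening: 77.0
```

```bash
python3 plan.py 431.7 -381.2 50 26 1
```

```text
t4.40 pos [ 432.8 -382.5   54.3] psi 26.18 tilt 1.55 q [-53.1  34.4  84.9  -0.2  59.1  10.8] F [ 0.5  0.  -0.1] open 77.0 | d [-1.1  1.3 -4.3] dpsi -0.2 N 1
[[[-0.01, -0.04, 0.08], 0.04]]
```

Emit:
play_rows:
  steps:
    - [[0,-0.02,-0.4],0]
    - [[0,0,0],0]

```text
t: 4.6
tool_pos: [432.4, -381.6, 76.3]
eef_rot: [0.014, 0.974, 0.226, 0.005]
force: [-0.2, 1.0, 0.4]
opening: 77.0
```

```bash
python3 plan.py 431.7 -381.2 50 26 1
```

```text
t4.60 pos [ 432.4 -381.6   76.3] psi 26.18 tilt 1.67 q [-53.1  32.6  83.9  -0.2  61.8  10.8] F [-0.2  1.   0.4] open 77.0 | d [ -0.7   0.4 -26.3] dpsi -0.2 N 1
[[[-0.01, -0.03, 0.52], 0.04]]
```

Emit:
play_rows:
  steps:
    - [[0,0,-0.2],0]
    - [[0,0,-0.2],0]
    - [[0,0,-0.2],0]
    - [[0,0,-0.2],0]
    - [[0,0,-0.2],0]

```text
t: 5.1
tool_pos: [431.3, -379.9, 129.3]
eef_rot: [0.013, 0.974, 0.226, 0.004]
force: [-0.5, -0.6, -0.7]
opening: 77.0
```

```bash
python3 plan.py 431.7 -381.2 50 26 1
```

```text
t5.10 pos [ 431.3 -379.9  129.3] psi 26.18 tilt 1.60 q [-53.1  28.8  80.6  -0.2  69.   10.8] F [-0.5 -0.6 -0.7] open 77.0 | d [  0.4  -1.3 -79.3] dpsi -0.2 N 2
[[[-0.0, -0.01, 0.79], 0.02], [[-0.0, -0.01, 0.79], 0.02]]
```

Emit:
play_rows:
  steps:
    - [[0,0,-0.51],0]
    - [[0,0,-0.51],0]
    - [[0,0,-0.51],0]
    - [[0,0,-0.51],0]
    - [[0,0,0],0]

```text
t: 5.6
tool_pos: [429.6, -377.1, 239.2]
eef_rot: [0.014, 0.974, 0.226, 0.005]
force: [-0.1, -0.9, -0.6]
opening: 77.2
```

```bash
python3 plan.py 431.7 -381.2 50 26 1
```

```text
t5.60 pos [ 429.6 -377.1  239.2] psi 26.18 tilt 1.72 q [-53.1  23.   71.2  -0.2  84.1  10.8] F [-0.1 -0.9 -0.6] open 77.2 | d [   2.1   -4.1 -189.2] dpsi -0.2 N 5
[[[-0.0, -0.0, 0.76], 0.01], [[-0.0, -0.0, 0.76], 0.01], [[-0.0, -0.0, 0.76], 0.01], [[-0.0, -0.0, 0.76], 0.01], [[-0.0, -0.0, 0.76], 0.01]]
```

Emit:
play_rows:
  steps:
    - [[0,0,0.3],0]
    - [[0,0,0.3],0]
    - [[0,0,0.3],0]
    - [[0,0,0.3],0]
    - [[0,0,0.3],0]

```text
t: 6.1
tool_pos: [430.7, -379.0, 163.8]
eef_rot: [0.016, 0.974, 0.226, 0.006]
force: [-0.4, -1.0, 0.2]
opening: 77.1
```

```bash
python3 plan.py 431.7 -381.2 50 26 1
```

```text
t6.10 pos [ 430.7 -379.   163.8] psi 26.18 tilt 1.92 q [-53.1  26.6  78.2  -0.2  73.3  10.8] F [-0.4 -1.   0.2] open 77.1 | d [   1.    -2.2 -113.8] dpsi -0.2 N 3
[[[-0.0, -0.01, 0.76], 0.01], [[-0.0, -0.01, 0.76], 0.01], [[-0.0, -0.01, 0.76], 0.01]]
```

Emit:
play_rows:
  steps:
    - [[0,0,0],0]
    - [[0,0,0],0]
    - [[0,0,0],0]

```text
t: 6.4
tool_pos: [430.0, -378.1, 162.2]
eef_rot: [0.014, 0.974, 0.226, 0.004]
force: [0.6, 0.2, 0.2]
opening: 77.2
```

```bash
python3 plan.py 431.7 -381.2 50 26 1
```

```text
t6.40 pos [ 430.  -378.1  162.2] psi 26.18 tilt 1.64 q [-53.1  26.7  78.4  -0.2  73.3  10.8] F [0.6 0.2 0.2] open 77.2 | d [   1.7   -3.1 -112.2] dpsi -0.2 N 3
[[[-0.0, 0.0, 0.75], 0.01], [[-0.0, 0.0, 0.75], 0.01], [[-0.0, 0.0, 0.75], 0.01]]
```

Emit:
play_rows:
  steps:
    - [[-0.12,-0.28,0],0]
    - [[-0.12,-0.28,0],0]
    - [[-0.12,-0.28,0],0]
    - [[0,0,0],0]
    - [[0,0,0],0]

```text
t: 6.9
tool_pos: [395.4, -348.8, 164.5]
eef_rot: [0.017, 0.974, 0.226, 0.006]
force: [0.1, 0.4, -0.1]
opening: 76.8
```

```bash
python3 plan.py 431.7 -381.2 50 26 1
```

```text
t6.90 pos [ 395.4 -348.8  164.5] psi 26.19 tilt 2.03 q [-54.2  22.2  85.7  -0.1  70.1   9.6] F [ 0.1  0.4 -0.1] open 76.8 | d [  36.3  -32.4 -114.5] dpsi -0.2 N 3
[[[0.12, 0.27, 0.77], 0.01], [[0.12, 0.27, 0.77], 0.01], [[0.12, 0.27, 0.77], 0.01]]
```

Emit:
play_rows:
  steps:
    - [[0.12,0.28,0],0]
    - [[0.12,0.28,0],0]
    - [[0.12,0.28,0],0]
    - [[0,0,0],0]
    - [[0,0,0],0]

```text
t: 7.4
tool_pos: [433.4, -381.7, 167.7]
eef_rot: [0.019, 0.974, 0.226, 0.007]
force: [-0.7, 0.4, -0.0]
opening: 76.9
```

```bash
python3 plan.py 431.7 -381.2 50 26 1
```

```text
t7.40 pos [ 433.4 -381.7  167.7] psi 26.19 tilt 2.27 q [-53.   26.6  77.5  -0.2  73.6  10.8] F [-0.7  0.4 -0. ] open 76.9 | d [  -1.7    0.5 -117.7] dpsi -0.2 N 3
[[[-0.01, -0.04, 0.78], 0.01], [[-0.01, -0.04, 0.78], 0.01], [[-0.01, -0.04, 0.78], 0.01]]
```

Emit:
play_rows:
  steps:
    - [[0,0,0],0]
    - [[0,0,0],0]
    - [[0,0,0],0]
    - [[0,0,0],0]
    - [[0,0,0],0]

```text
t: 7.9
tool_pos: [432.5, -380.8, 168.1]
eef_rot: [0.018, 0.974, 0.226, 0.007]
force: [-0.6, -0.3, 0.8]
opening: 77.2
```

```bash
python3 plan.py 431.7 -381.2 50 26 1
```

```text
t7.90 pos [ 432.5 -380.8  168.1] psi 26.18 tilt 2.25 q [-53.1  26.4  77.7  -0.2  73.6  10.8] F [-0.6 -0.3  0.8] open 77.2 | d [  -0.8   -0.4 -118.1] dpsi -0.2 N 3
[[[-0.01, -0.03, 0.79], 0.01], [[-0.01, -0.03, 0.79], 0.01], [[-0.01, -0.03, 0.79], 0.01]]
```

```bash
cat > q.py <<'E'
from plan import *
s,T,psi=st();q=np.degrees(s["joint_positions"])
print("t%.2f pos %s psi %.2f tiltvec %s q235 %s sum %.3f dq %s F %s M %s open %.1f"%(s["t"],T[:3,3].round(2),psi,np.degrees(T[:2,2]).round(2),q[[1,2,4]].round(2),q[[1,2,4]].sum(),np.degrees(s["dq"][[1,2,4]]).round(1),s["force"].round(1),s["ft_torque"].round(2),s["opening"]))
E
python3 q.py
```

```text
t7.90 pos [ 432.51 -380.84  168.12] psi 26.18 tiltvec [ 1.22 -1.89] q235 [26.45 77.69 73.61] sum 177.753 dq [-0.1  0.3  0. ] F [-0.6 -0.3  0.8] M [0.04 0.02 0.02] open 77.2
```

Emit:
play_rows:
  steps:
    - [[0,0,0.2],0]

```text
t: 8.0
tool_pos: [433.1, -381.6, 159.0]
eef_rot: [0.02, 0.974, 0.226, 0.007]
force: [-0.2, -0.4, 0.3]
opening: 76.9
```

```bash
python3 q.py
```

```text
t8.00 pos [ 433.07 -381.57  158.97] psi 26.19 tiltvec [ 1.32 -2.02] q235 [26.97 78.44 72.18] sum 177.594 dq [  6.9   9.7 -15.3] F [-0.2 -0.4  0.3] M [0.07 0.01 0.01] open 76.9
```

Emit:
play_rows:
  steps:
    - [[0,0,0],0]

```text
t: 8.1
tool_pos: [432.6, -381.0, 157.3]
eef_rot: [0.018, 0.974, 0.226, 0.007]
force: [-0.6, 0.4, -0.2]
opening: 77.3
```

```bash
python3 q.py
```

```text
t8.10 pos [ 432.59 -381.02  157.34] psi 26.18 tiltvec [ 1.22 -1.89] q235 [27.06 78.57 72.12] sum 177.755 dq [-1.2 -1.7  0.7] F [-0.6  0.4 -0.2] M [ 0.03 -0.02 -0.02] open 77.3
```

Emit:
play_rows:
  steps:
    - [[0,0,0],0]

```text
t: 8.2
tool_pos: [432.6, -381.0, 157.1]
eef_rot: [0.018, 0.974, 0.226, 0.007]
force: [0.3, 0.6, 0.3]
opening: 76.9
```

```bash
python3 q.py
```

```text
t8.20 pos [ 432.58 -381.01  157.1 ] psi 26.18 tiltvec [ 1.21 -1.87] q235 [27.08 78.59 72.1 ] sum 177.771 dq [ 0.7  1.1 -0.6] F [0.3 0.6 0.3] M [-0.02  0.06 -0.01] open 76.9
```

Emit:
play_rows:
  steps:
    - [[0,0,-0.2],0]

```text
t: 8.3
tool_pos: [431.9, -380.2, 166.1]
eef_rot: [0.017, 0.974, 0.226, 0.006]
force: [0.2, -0.4, 0.3]
opening: 76.8
```

```bash
python3 q.py
```

```text
t8.30 pos [ 431.95 -380.2   166.13] psi 26.18 tiltvec [ 1.11 -1.74] q235 [26.56 77.86 73.53] sum 177.947 dq [-7.1 -9.8 15.2] F [ 0.2 -0.4  0.3] M [-0.    0.    0.02] open 76.8
```

Emit:
play_rows:
  steps:
    - [[0,0,0],0]

```text
t: 8.4
tool_pos: [432.4, -380.7, 167.8]
eef_rot: [0.018, 0.974, 0.226, 0.007]
force: [1.6, -0.2, -0.0]
opening: 76.7
```

```bash
python3 q.py
```

```text
t8.40 pos [ 432.37 -380.7   167.77] psi 26.18 tiltvec [ 1.2  -1.86] q235 [26.46 77.72 73.61] sum 177.793 dq [ 1.1  1.9 -0.7] F [ 1.6 -0.2 -0. ] M [ 0.01 -0.03  0.02] open 76.7
```

Emit:
play_rows:
  steps:
    - [[0,0,-0.8],0]
    - [[0,0,-0.8],0]

```text
t: 8.6
tool_pos: [429.6, -376.8, 245.6]
eef_rot: [0.014, 0.974, 0.226, 0.005]
force: [0.3, -0.3, 0.7]
opening: 76.7
```

```bash
python3 q.py
```

```text
t8.60 pos [ 429.57 -376.8   245.56] psi 26.16 tiltvec [ 0.85 -1.4 ] q235 [22.73 70.48 85.15] sum 178.371 dq [-15.8 -37.9  57.6] F [ 0.3 -0.3  0.7] M [ 0.01 -0.   -0.  ] open 76.7
```

Emit:
play_rows:
  steps:
    - [[0,0,0],0]
    - [[0,0,0],0]

```text
t: 8.8
tool_pos: [430.5, -377.9, 251.1]
eef_rot: [0.018, 0.974, 0.226, 0.007]
force: [-0.4, -0.9, -0.5]
opening: 77.2
```

```bash
python3 q.py
```

```text
t8.80 pos [ 430.51 -377.86  251.11] psi 26.18 tiltvec [ 1.21 -1.87] q235 [22.42 70.08 85.29] sum 177.784 dq [-1.8 -2.8  1.1] F [-0.4 -0.9 -0.5] M [0.01 0.05 0.05] open 77.2
```

Emit:
play_rows:
  steps:
    - [[0,0,0.8],0]
    - [[0,0,0.8],0]

```text
t: 9.0
tool_pos: [433.7, -382.3, 173.7]
eef_rot: [0.024, 0.974, 0.226, 0.009]
force: [0.5, 0.4, -0.9]
opening: 76.7
```

```bash
python3 q.py
```

```text
t9.00 pos [ 433.72 -382.29  173.69] psi 26.20 tiltvec [ 1.61 -2.4 ] q235 [26.07 77.37 73.67] sum 177.113 dq [ 20.3  32.5 -56.9] F [ 0.5  0.4 -0.9] M [ 0.01  0.01 -0.05] open 76.7
```

Emit:
play_rows:
  steps:
    - [[0,0,0],0]
    - [[0,0,0],0]

```text
t: 9.2
tool_pos: [432.2, -380.5, 169.0]
eef_rot: [0.019, 0.974, 0.226, 0.007]
force: [0.1, -0.5, 0.2]
opening: 77.0
```

```bash
python3 q.py
```

```text
t9.20 pos [ 432.25 -380.52  169.02] psi 26.18 tiltvec [ 1.24 -1.91] q235 [26.35 77.7  73.68] sum 177.726 dq [ 1.6  2.2 -0.7] F [ 0.1 -0.5  0.2] M [0.02 0.04 0.02] open 77.0
```

Emit:
play_rows:
  steps:
    - [[0,0,-0.5],0]
    - [[0,0,-0.5],0]
    - [[0,0,-0.5],0]
    - [[0,0,-0.5],0]
    - [[0,0,0],0]

```text
t: 9.7
tool_pos: [430.4, -377.5, 280.2]
eef_rot: [0.022, 0.974, 0.226, 0.008]
force: [0.5, -0.2, -0.0]
opening: 77.0
```

```bash
python3 q.py; python3 -c "
from workcell import get_image
get_image('wrist')"; python3 q.py
```

```text
t9.70 pos [ 430.4  -377.49  280.24] psi 26.19 tiltvec [ 1.48 -2.23] q235 [21.28 67.12 88.94] sum 177.331 dq [ 0.5  2.2 -0.7] F [ 0.5 -0.2 -0. ] M [ 0.02  0.03 -0.01] open 77.0
t9.75 pos [ 430.15 -377.2   278.49] psi 26.18 tiltvec [ 1.4  -2.12] q235 [21.35 67.29 88.83] sum 177.467 dq [ 1.9  3.9 -1.9] F [-0.6  0.3 -0.6] M [0.02 0.02 0.01] open 76.9
```

Emit:
play_rows:
  steps:
    - [[0,0,0],0]
    - [[0,0,0],0]

```text
t: 9.95
tool_pos: [429.9, -376.9, 278.5]
eef_rot: [0.021, 0.974, 0.226, 0.008]
force: [-0.7, -0.1, -0.9]
opening: 76.8
```

```bash
python3 q.py
```

```text
t9.95 pos [ 429.89 -376.86  278.49] psi 26.19 tiltvec [ 1.38 -2.09] q235 [21.32 67.33 88.85] sum 177.499 dq [0.3 0.9 0. ] F [-0.7 -0.1 -0.9] M [-0.   -0.01  0.01] open 76.8
```

Emit:
play_rows:
  steps:
    - [[0,0,0.3],0]
    - [[0,0,0.3],0]
    - [[0,0,0.3],0]
    - [[0,0,0.3],0]
    - [[0,0,0.3],0]

```text
t: 10.45
tool_pos: [431.4, -379.2, 199.7]
eef_rot: [0.019, 0.974, 0.226, 0.007]
force: [0.6, 0.0, -0.3]
opening: 76.9
```

```bash
python3 q.py
```

```text
t10.45 pos [ 431.36 -379.17  199.69] psi 26.18 tiltvec [ 1.29 -1.98] q235 [24.61 75.23 77.8 ] sum 177.642 dq [  8.2  14.8 -22. ] F [ 0.6  0.  -0.3] M [0.02 0.01 0.01] open 76.9
```

Emit:
play_rows:
  steps:
    - [[0,0,0.15],0]
    - [[0,0,0.1],0]
    - [[0,0,0.05],0]
    - [[0,0,0],0]

```text
t: 10.85
tool_pos: [431.0, -378.9, 181.2]
eef_rot: [0.017, 0.974, 0.226, 0.006]
force: [-0.2, -0.2, -0.6]
opening: 76.9
```

```bash
python3 q.py
```

```text
t10.85 pos [ 431.01 -378.9   181.23] psi 26.17 tiltvec [ 1.08 -1.7 ] q235 [25.62 76.76 75.61] sum 177.987 dq [-0.1 -0.4  0.3] F [-0.2 -0.2 -0.6] M [0.05 0.   0.  ] open 76.9
```

Emit:
play_rows:
  steps:
    - [[0,0,-0.9],0]
    - [[0,0,-0.9],0]
    - [[0,0,0],0]
    - [[0,0,0],0]

```text
t: 11.25
tool_pos: [429.3, -376.2, 275.6]
eef_rot: [0.017, 0.974, 0.226, 0.006]
force: [0.2, 0.2, -0.7]
opening: 77.0
```

```bash
python3 q.py
```

```text
t11.25 pos [ 429.26 -376.16  275.55] psi 26.17 tiltvec [ 1.12 -1.76] q235 [21.5  67.52 88.9 ] sum 177.920 dq [-2.1 -3.4  1.3] F [ 0.2  0.2 -0.7] M [ 0.05  0.04 -0.  ] open 77.0
```

Emit:
play_rows:
  steps:
    - [[0,0,0.2],0]
    - [[0,0,0.2],0]
    - [[0,0,0.2],0]
    - [[0,0,0.2],0]
    - [[0,0,0.2],0]

```text
t: 11.75
tool_pos: [429.7, -377.0, 218.9]
eef_rot: [0.015, 0.974, 0.226, 0.005]
force: [0.4, -0.4, -0.3]
opening: 76.8
```

Emit:
play_rows:
  steps:
    - [[0,0,0.2],0]
    - [[0,0,0.2],0]
    - [[0,0,0.2],0]
    - [[0,0,0.1],0]
    - [[0,0,0],0]

```text
t: 12.25
tool_pos: [429.8, -377.4, 178.0]
eef_rot: [0.013, 0.974, 0.226, 0.004]
force: [0.4, -0.1, -0.2]
opening: 77.0
```

```bash
python3 q.py
```

```text
t12.25 pos [ 429.75 -377.38  178.04] psi 26.16 tiltvec [ 0.82 -1.35] q235 [25.78 77.04 75.6 ] sum 178.427 dq [ 0.  -0.2 -0. ] F [ 0.4 -0.1 -0.2] M [-0.03  0.01  0.01] open 77.0
```

Emit:
play_rows:
  steps:
    - [[0,0.02,0.2],0]
    - [[0,0.02,0.2],0]
    - [[0,0.02,0.2],0]
    - [[0,0.02,0.2],0]
    - [[0,0,0.2],0]

```text
t: 12.75
tool_pos: [433.1, -383.4, 125.9]
eef_rot: [0.015, 0.974, 0.226, 0.005]
force: [0.4, -0.5, -0.2]
opening: 77.0
```

Emit:
play_rows:
  steps:
    - [[0,0,0.2],0]
    - [[0,0,0.2],0]
    - [[0,0,0.2],0]
    - [[0,0,0.1],0]
    - [[0,0,0],0]

```text
t: 13.25
tool_pos: [433.2, -383.8, 85.6]
eef_rot: [0.013, 0.974, 0.226, 0.004]
force: [-1.1, -0.4, 0.3]
opening: 76.9
```

```bash
python3 q.py
```

```text
t13.25 pos [ 433.18 -383.75   85.65] psi 26.16 tiltvec [ 0.84 -1.38] q235 [32.11 82.97 63.32] sum 178.394 dq [-0.1 -0.2 -0. ] F [-1.1 -0.4  0.3] M [-0.02  0.03  0.04] open 76.9
```

Emit:
play_rows:
  steps:
    - [[0,0,-0.9],0]
    - [[0,0,-0.9],0]
    - [[0,0,-0.9],0]
    - [[0,0,-0.9],0]
    - [[0,0,0],0]

```text
t: 13.75
tool_pos: [430.4, -379.3, 273.1]
eef_rot: [0.013, 0.974, 0.226, 0.004]
force: [-0.7, -0.2, 0.3]
opening: 76.7
```

```bash
python3 q.py
```

```text
t13.75 pos [ 430.42 -379.26  273.05] psi 26.16 tiltvec [ 0.83 -1.37] q235 [22.1  66.97 89.34] sum 178.407 dq [ 2.1  5.7 -2.5] F [-0.7 -0.2  0.3] M [-0.01  0.01  0.01] open 76.7
```

Emit:
play_rows:
  steps:
    - [[0,0,0.2],0]
    - [[0,0,0.2],0]
    - [[0,0,0.2],0]
    - [[0,0,0.2],0]
    - [[0,0,0.2],0]

```text
t: 14.25
tool_pos: [430.5, -379.6, 216.5]
eef_rot: [0.012, 0.974, 0.226, 0.004]
force: [-0.0, -0.3, -0.1]
opening: 76.6
```

Emit:
play_rows:
  steps:
    - [[0,0,0.2],0]
    - [[0,0,0.2],0]
    - [[0,0,0.2],0]
    - [[0,0,0.1],0]
    - [[0,0,0],0]

```text
t: 14.75
tool_pos: [430.2, -379.6, 174.9]
eef_rot: [0.009, 0.974, 0.226, 0.002]
force: [0.3, 0.4, -0.1]
opening: 76.9
```

```bash
python3 q.py
```

```text
t14.75 pos [ 430.23 -379.59  174.89] psi 26.15 tiltvec [ 0.5  -0.92] q235 [26.34 76.63 75.99] sum 178.961 dq [-0.  -0.4 -0. ] F [ 0.3  0.4 -0.1] M [ 0.04 -0.02  0.04] open 76.9
```

Emit:
play_rows:
  steps:
    - [[0,0,-0.9],0]
    - [[0,0,-0.9],0]
    - [[0,0,-0.3],0]
    - [[0,0,0],0]

```text
t: 15.15
tool_pos: [429.3, -377.9, 284.0]
eef_rot: [0.009, 0.974, 0.226, 0.002]
force: [-0.3, -0.5, -0.0]
opening: 76.8
```

Emit:
play_rows:
  steps:
    - [[0,0,0.2],0]
    - [[0,0,0.2],0]
    - [[0,0,0.2],0]
    - [[0,0,0.2],0]
    - [[0,0,0.2],0]

```text
t: 15.65
tool_pos: [429.0, -377.7, 226.3]
eef_rot: [0.006, 0.974, 0.226, 0.001]
force: [0.4, -0.8, -0.5]
opening: 77.1
```

Emit:
play_rows:
  steps:
    - [[0,0,0.2],0]
    - [[0,0,0.2],0]
    - [[0,0,0.2],0]
    - [[0,0,0.2],0]
    - [[0,0,0.2],0]

```text
t: 16.15
tool_pos: [428.9, -378.0, 170.5]
eef_rot: [0.005, 0.974, 0.226, 0.001]
force: [-0.7, 0.9, -0.2]
opening: 77.0
```

```bash
python3 q.py; python3 plan.py 431.7 -381.2 50 26 1
```

```text
t16.15 pos [ 428.93 -377.99  170.46] psi 26.14 tiltvec [ 0.24 -0.57] q235 [26.56 77.03 75.8 ] sum 179.397 dq [  5.8   9.6 -15.2] F [-0.7  0.9 -0.2] M [ 0.02 -0.01  0.01] open 77.0
t16.15 pos [ 428.9 -378.   170.5] psi 26.14 tilt 0.62 q [-53.2  26.6  77.   -0.2  75.8  10.7] F [-0.7  0.9 -0.2] open 77.0 | d [   2.8   -3.2 -120.5] dpsi -0.1 N 3
[[[0.01, 0.02, 0.8], 0.01], [[0.01, 0.02, 0.8], 0.01], [[0.01, 0.02, 0.8], 0.01]]
```

Emit:
play_rows:
  steps:
    - [[0,0.01,0.3],0]
    - [[0,0.01,0.3],0]
    - [[0,0.01,0.3],0]
    - [[0,0.01,0.3],0]
    - [[0,0.01,0.3],0]

```text
t: 16.65
tool_pos: [430.8, -381.5, 91.4]
eef_rot: [0.007, 0.974, 0.226, 0.002]
force: [-0.2, 0.3, 0.9]
opening: 77.0
```

```bash
python3 q.py; python3 plan.py 431.7 -381.2 50 26 1
```

```text
t16.65 pos [ 430.8  -381.53   91.43] psi 26.15 tiltvec [ 0.35 -0.72] q235 [31.73 82.53 64.96] sum 179.216 dq [ 11.6   9.6 -21.3] F [-0.2  0.3  0.9] M [-0.01 -0.01 -0.05] open 77.0
t16.65 pos [ 430.8 -381.5   91.4] psi 26.15 tilt 0.80 q [-53.2  31.7  82.5  -0.2  65.   10.7] F [-0.2  0.3  0.9] open 77.0 | d [  0.9   0.3 -41.4] dpsi -0.1 N 1
[[[0.02, -0.01, 0.83], 0.03]]
```

Emit:
play_rows:
  steps:
    - [[0,-0.02,0.25],0]
    - [[0,-0.01,0.25],0]
    - [[0,0,0.2],0]
    - [[0,0,0.08],0]
    - [[0,0,0],0]

```text
t: 17.15
tool_pos: [429.9, -380.1, 47.5]
eef_rot: [0.006, 0.974, 0.226, 0.001]
force: [-0.7, 0.4, -0.1]
opening: 76.8
```

```bash
python3 q.py; python3 plan.py 431.7 -381.2 50 26 1
```

```text
t17.15 pos [ 429.88 -380.13   47.46] psi 26.14 tiltvec [ 0.26 -0.61] q235 [34.93 85.27 59.16] sum 179.357 dq [-0.  -0.3 -0.1] F [-0.7  0.4 -0.1] M [-0.06  0.04  0.  ] open 76.8
t17.15 pos [ 429.9 -380.1   47.5] psi 26.14 tilt 0.66 q [-53.2  34.9  85.3  -0.2  59.2  10.7] F [-0.7  0.4 -0.1] open 76.8 | d [ 1.8 -1.1  2.5] dpsi -0.1 N 1
[[[0.02, 0.04, -0.05], 0.03]]
```

Emit:
play_rows:
  steps:
    - [[0.02,0.03,-0.02],0]
    - [[0,0,0],0]

```text
t: 17.35
tool_pos: [431.9, -381.5, 49.3]
eef_rot: [0.006, 0.974, 0.226, 0.001]
force: [0.1, 0.4, -0.3]
opening: 77.0
```

```bash
python3 q.py; python3 shot.py w4
```

```text
t17.35 pos [ 431.9  -381.54   49.31] psi 26.14 tiltvec [ 0.32 -0.68] q235 [34.95 84.82 59.5 ] sum 179.267 dq [-0.3  0.2  0. ] F [ 0.1  0.4 -0.3] M [-0.04 -0.02  0.06] open 77.0
17.35 [ 431.9 -381.5   49.3] 26.14 [ 0.1  0.4 -0.3] 76.96262366658584 [-53.2  34.9  84.8  -0.2  59.5  10.8]
```

Emit:
play_rows:
  steps:
    - [[0,0,0],0]
    - [[0,0,0],0]
    - [[0,0,0],0]
    - [[0,0,0],0]
    - [[0,0,0],0]
  hand: 0
  squeeze: 60

```text
t: 17.9
tool_pos: [432.1, -381.9, 50.4]
eef_rot: [0.007, 0.974, 0.226, 0.002]
force: [-0.3, 0.1, -0.4]
opening: 43.1
```

```bash
python3 q.py; python3 shot.py w5
```

```text
t17.90 pos [ 432.12 -381.89   50.4 ] psi 26.14 tiltvec [ 0.4  -0.78] q235 [34.85 84.79 59.5 ] sum 179.140 dq [-0.1  0.   0. ] F [-0.3  0.1 -0.4] M [ 0.01 -0.05  0.05] open 43.1
17.9 [ 432.1 -381.9   50.4] 26.14 [-0.3  0.1 -0.4] 43.05197749797001 [-53.2  34.8  84.8  -0.2  59.5  10.8]
```

View pics/w5.png

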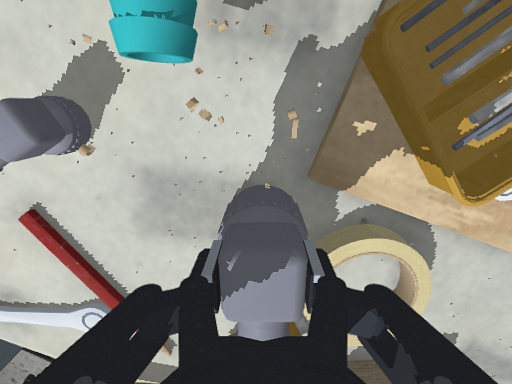

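Gripped at 43 mm, with the fingers either side of the body. Next, checking the elbow's offset along the tail relative to the tool.

```bash
python3 - <<'E'
from ov import *
im=ld("w5");x0,y0,s=205,175,5;p=base(im,x0,y0,115,100,s)
p[:, :]=p
for l in elbow(432.1,-381.9,np.radians(-154+.14)): draw(p,im,l,x0,y0,s,(0,255,0))
cv2.imwrite("pics/o5.png",p)
E
```

```text
(no output)
```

View pics/o5.png

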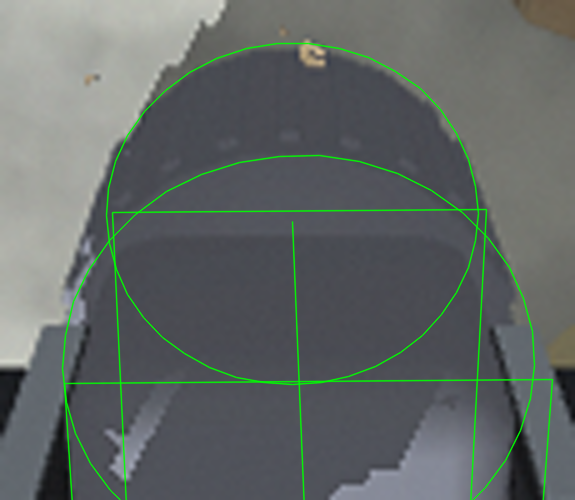

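Emit:
play_rows:
  steps:
    - [[0,0,-0.3],0]
    - [[0,0,-0.8],0]
    - [[0,0,-0.9],0]
    - [[0,0,-0.9],0]
    - [[0,0,-0.9],0]
  squeeze: 80

```text
t: 18.45
tool_pos: [428.5, -376.4, 237.4]
eef_rot: [-0.003, 0.974, 0.226, -0.003]
force: [1.2, -0.1, -4.1]
opening: 43.0
```

```bash
python3 q.py; python3 plan.py 557 -16 245 -30.5 8
```

```text
t18.45 pos [ 428.47 -376.38  237.36] psi 26.12 tiltvec [-0.38  0.29] q235 [23.85 70.02 86.58] sum 180.458 dq [-18.9 -46.5  66.6] F [ 1.2 -0.1 -4.1] M [-0.04 -0.13  0.01] open 43.0
t18.45 pos [ 428.5 -376.4  237.4] psi 26.12 tilt 0.48 q [-53.1  23.9  70.   -0.1  86.6  10.8] F [ 1.2 -0.1 -4.1] open 43.0 | d [128.5 360.4   7.6] dpsi -56.6 N 12
[[[0.46, -0.45, -0.01], 0.94], [[0.42, -0.48, -0.01], 0.94], [[0.38, -0.51, -0.01], 0.94], [[0.33, -0.54, -0.01], 0.94], [[0.29, -0.57, -0.01], 0.94]]
```

Emit:
play_rows:
  steps:
    - [[0.46,-0.45,0],0.95]
    - [[0.42,-0.48,0],0.95]
    - [[0.38,-0.51,0],0.95]
    - [[0.33,-0.54,0],0.95]
    - [[0.29,-0.57,0],0.95]

```text
t: 18.95
tool_pos: [484.0, -225.7, 241.9]
eef_rot: [0.001, 1.0, 0.01, -0.001]
force: [0.5, -0.8, -3.5]
opening: 43.3
```

```bash
python3 q.py; python3 plan.py 557 -16 245 -30.5 7
```

```text
t18.95 pos [ 484.02 -225.68  241.87] psi 1.14 tiltvec [-0.11 -0.12] q235 [19.79 75.7  84.52] sum 180.010 dq [-3.2  6.  -2.1] F [ 0.5 -0.8 -3.5] M [-0.01 -0.1  -0.04] open 43.3
t18.95 pos [ 484.  -225.7  241.9] psi 1.14 tilt 0.16 q [-37.6  19.8  75.7  -0.2  84.5  51.3] F [ 0.5 -0.8 -3.5] open 43.3 | d [ 73.  209.7   3.1] dpsi -31.6 N 7
[[[0.22, -0.59, -0.01], 0.9], [[0.17, -0.61, -0.01], 0.9], [[0.12, -0.62, -0.01], 0.9], [[0.07, -0.63, -0.01], 0.9], [[0.02, -0.63, -0.01], 0.9]]
```

Emit:
play_rows:
  steps:
    - [[0.22,-0.59,0],0.9]
    - [[0.17,-0.61,0],0.9]
    - [[0.12,-0.62,0],0.9]
    - [[0.07,-0.63,0],0.9]
    - [[0.02,-0.63,0],0.9]

```text
t: 19.45
tool_pos: [535.9, -69.1, 238.7]
eef_rot: [0.0, 0.981, -0.194, -0.004]
force: [1.2, -0.6, -3.6]
opening: 42.9
```

```bash
python3 q.py; python3 plan.py 557 -16 245 -30.5 3
```

```text
t19.45 pos [535.85 -69.12 238.65] psi -22.36 tiltvec [-0.48  0.08] q235 [20.75 74.75 84.97] sum 180.483 dq [ 6.3 -8.6  3.1] F [ 1.2 -0.6 -3.6] M [-0.07 -0.08 -0.02] open 42.9
t19.45 pos [535.9 -69.1 238.7] psi -22.36 tilt 0.49 q [-19.9  20.8  74.8  -0.1  85.   92.5] F [ 1.2 -0.6 -3.6] open 42.9 | d [21.1 53.1  6.3] dpsi -8.1 N 3
[[[-0.0, -0.38, -0.04], 0.54], [[-0.02, -0.38, -0.04], 0.54], [[-0.04, -0.38, -0.04], 0.54]]
```

Emit:
play_rows:
  steps:
    - [[0,-0.38,-0.05],0.54]
    - [[-0.02,-0.34,-0.05],0.5]
    - [[-0.03,-0.2,-0.04],0.3]
    - [[0,0,0],0]
    - [[0,0,0],0]

```text
t: 19.95
tool_pos: [552.1, -19.9, 242.4]
eef_rot: [0.0, 0.968, -0.251, -0.008]
force: [0.7, 0.2, -2.5]
opening: 42.8
```

```bash
python3 q.py; python3 shot.py w6; python3 plan.py 557 -16 245 -30.5 1
```

```text
t19.95 pos [552.1  -19.85 242.44] psi -29.09 tiltvec [-0.92  0.23] q235 [22.05 72.08 86.82] sum 180.953 dq [0.2 0.2 0.1] F [ 0.7  0.2 -2.5] M [-0.05 -0.02 -0.04] open 42.8
19.95 [552.1 -19.9 242.4] -29.09 [ 0.7  0.2 -2.5] 42.82347090924774 [-14.3  22.1  72.1  -0.   86.8 104.7]
t20.00 pos [552.1 -20.  242.4] psi -29.11 tilt 0.96 q [-14.4  22.   72.1   0.   86.8 104.8] F [-0.1  0.6 -3.2] open 43.3 | d [4.9 4.  2.6] dpsi -1.4 N 1
[[[0.05, -0.12, -0.05], 0.28]]
```

View pics/w6.png

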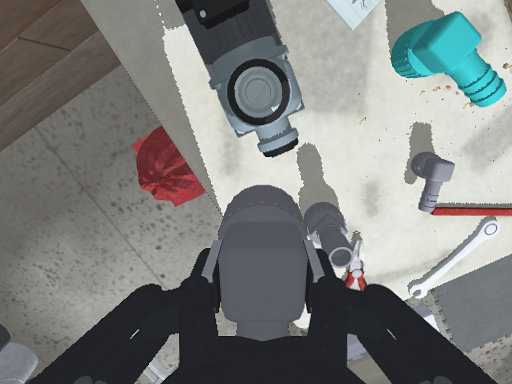

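Stub seen near (258,92), clear of the elbow. Overlaying collar and tip circles.

```bash
python3 - <<'E'
from ov import *
im=ld("w6");x0,y0,s=205,45,6;p=base(im,x0,y0,110,95,s)
q=p.copy()
c=atz(im,(257.5,91),149);print(c)
for X in [(635.3,-62.4)]:
    for z,r in((104,33),(149,17),(120,22),(140,22)): draw(q,im,circ((*X,z),r),x0,y0,s,(0,255,0))
cv2.imwrite("pics/o6a.png",p);cv2.imwrite("pics/o6.png",q)
E
```

```text
[635.14915376 -60.90660573 149.        ]
```

View pics/o6a.png

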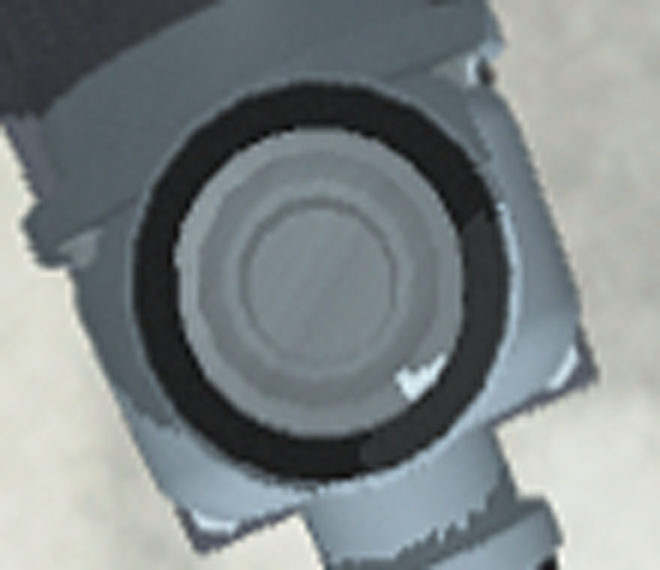

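View pics/o6.png

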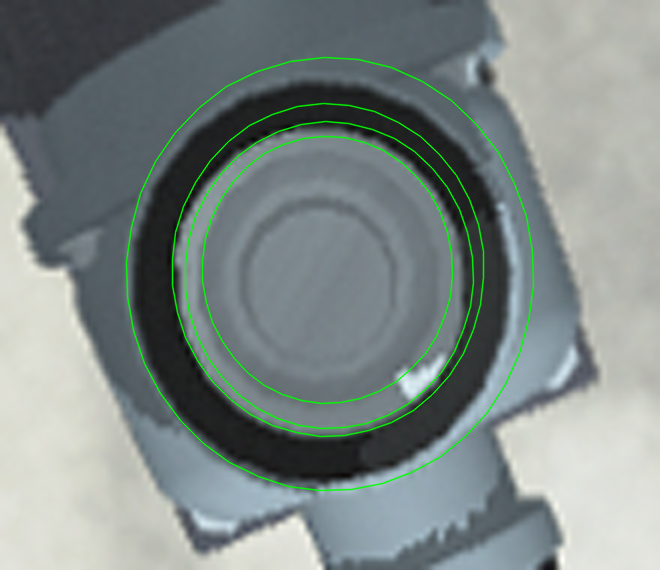

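```bash
python3 - <<'E'
from ov import *
im=ld("w6")
print(atz(im,(257.83,91.5),149),atz(im,(257.8,92.1),149),atz(im,(258,91.3),104),atz(im,(258,91.5),130))
E
python3 q.py
```

```text
[634.68460178 -60.95357705 149.        ] [634.29564197 -60.70623233 149.        ] [636.1387195  -61.28555963 104.        ] [635.19234867 -61.1258658  130.        ]
t20.00 pos [552.05 -20.   242.44] psi -29.11 tiltvec [-0.93  0.24] q235 [22.05 72.09 86.82] sum 180.957 dq [-0.1 -0.1  0. ] F [-0.1  0.6 -3.2] M [-0.03 -0.03  0.02] open 43.3
```

Emit:
play_rows:
  steps:
    - [[0.37,0,0],0.1]
    - [[0.37,0,0],0.1]
    - [[0.37,0,0],0]
    - [[0.37,0,0],0]
    - [[0.3,0,0],0]

```text
t: 20.5
tool_pos: [629.1, -68.7, 240.2]
eef_rot: [0.0, 0.965, -0.26, -0.01]
force: [0.5, 0.0, -3.3]
opening: 42.7
```

```bash
python3 q.py; python3 plan.py 635.5 -61.4 235 -30.5 1
```

```text
t20.50 pos [629.06 -68.74 240.21] psi -30.18 tiltvec [-1.11  0.25] q235 [30.65 57.98 92.51] sum 181.132 dq [ 15.3 -26.   11.1] F [ 0.5  0.  -3.3] M [-0.03 -0.04  0.04] open 42.7
t20.50 pos [629.1 -68.7 240.2] psi -30.18 tilt 1.13 q [-1.690e+01  3.060e+01  5.800e+01 -1.000e-01  9.250e+01  1.033e+02] F [ 0.5  0.  -3.3] open 42.7 | d [ 6.4  7.3 -5.2] dpsi -0.3 N 1
[[[0.04, -0.19, 0.1], 0.06]]
```

Emit:
play_rows:
  steps:
    - [[0,-0.06,-0.2],0]
    - [[0,-0.06,-0.2],0]
    - [[0,-0.03,-0.2],0]
    - [[0,-0.01,-0.2],0]
    - [[0,0,-0.2],0]

```text
t: 21.0
tool_pos: [633.1, -63.3, 292.7]
eef_rot: [0.0, 0.965, -0.261, -0.012]
force: [-0.3, -0.1, -2.9]
opening: 43.0
```

Emit:
play_rows:
  steps:
    - [[0,0,-0.2],0]
    - [[0,0,-0.2],0]
    - [[0,0,-0.1],0]
    - [[0,0,0],0]

```text
t: 21.4
tool_pos: [633.6, -63.0, 323.0]
eef_rot: [0.0, 0.965, -0.261, -0.009]
force: [0.1, 0.3, -3.0]
opening: 43.1
```

```bash
python3 q.py; python3 plan.py 635.5 -61.4 235 -30.5 1
```

```text
t21.40 pos [633.58 -62.98 323.04] psi -30.22 tiltvec [-1.03  0.22] q235 [ 29.6   46.63 104.81] sum 181.050 dq [0.  0.2 0. ] F [ 0.1  0.3 -3. ] M [-0.02 -0.06 -0.  ] open 43.1
t21.40 pos [633.6 -63.  323. ] psi -30.22 tilt 1.05 q [-1.630e+01  2.960e+01  4.660e+01 -1.000e-01  1.048e+02  1.039e+02] F [ 0.1  0.3 -3. ] open 43.1 | d [  1.9   1.6 -88. ] dpsi -0.3 N 2
[[[0.02, -0.03, 0.88], 0.03], [[0.02, -0.03, 0.88], 0.03]]
```

Emit:
play_rows:
  steps:
    - [[0.02,-0.03,0.85],0.03]
    - [[0.02,-0.02,0.8],0.03]
    - [[0,0,0],0]
    - [[0,0,0],0]

```text
t: 21.8
tool_pos: [635.4, -61.7, 239.8]
eef_rot: [0.001, 0.965, -0.263, -0.008]
force: [0.7, 0.3, -2.4]
opening: 43.3
```

```bash
python3 q.py; python3 plan.py 635.5 -61.4 235 -30.5 1
```

```text
t21.80 pos [635.44 -61.67 239.79] psi -30.53 tiltvec [-0.9   0.18] q235 [31.17 57.11 92.64] sum 180.917 dq [ 1.3  2.3 -0.4] F [ 0.7  0.3 -2.4] M [-0.04 -0.12  0.03] open 43.3
t21.80 pos [635.4 -61.7 239.8] psi -30.53 tilt 0.92 q [-1.610e+01  3.120e+01  5.710e+01 -1.000e-01  9.260e+01  1.044e+02] F [ 0.7  0.3 -2.4] open 43.3 | d [ 0.1  0.3 -4.8] dpsi 0.0 N 1
[[[-0.0, -0.01, 0.1], -0.01]]
```

```bash
cat > sc.py <<'E'
import sys
from ov import *
from workcell import get_image
n=sys.argv[1];im=get_image("scene");pickle.dump(im,open(f"pics/{n}.pkl","wb"))
x0,y0,w,h,s=[int(v) for v in sys.argv[2:7]]
crop(im,x0,y0,w,h,s,f"pics/{n}.png")
E
python3 sc.py s1 160 60 130 130 5; python3 q.py
```

```text
t21.85 pos [635.36 -61.68 239.52] psi -30.54 tiltvec [-0.93  0.19] q235 [31.18 57.13 92.64] sum 180.949 dq [-0.5 -0.7 -0.2] F [-0.2 -0.2 -4. ] M [-0.01 -0.08 -0.  ] open 43.0
```

View pics/s1.png

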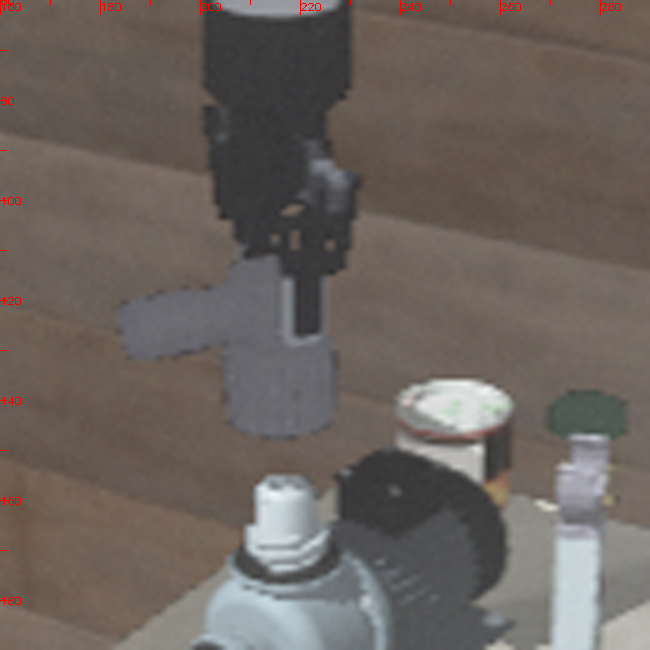

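```bash
python3 - <<'E'
from ov import *
im=ld("s1")
for z in (104,149,190,237,276): print(z,((proj(im,(635.3,-61.3,z))-[160,60]+.5)*5).round(1))
x0,y0,s=160,60,5
p=base(im,160,60,130,130,5)
for l in elbow(635.2-.4,-61.5+.1,np.radians(149.5),239.5-50.4): draw(p,im,l,x0,y0,s,(0,255,0))
for z,r in((104,33),(149,17),(120,22)): draw(p,im,circ((635.3,-61.3,z),r),x0,y0,s,(0,255,0))
cv2.imwrite("pics/o7.png",p[150:])
E
```

```text
104 [[286.7 553.7]]
149 [[284.7 481.7]]
190 [[282.9 413.9]]
237 [[280.8 333.2]]
276 [[278.9 263.8]]
```

View pics/o7.png

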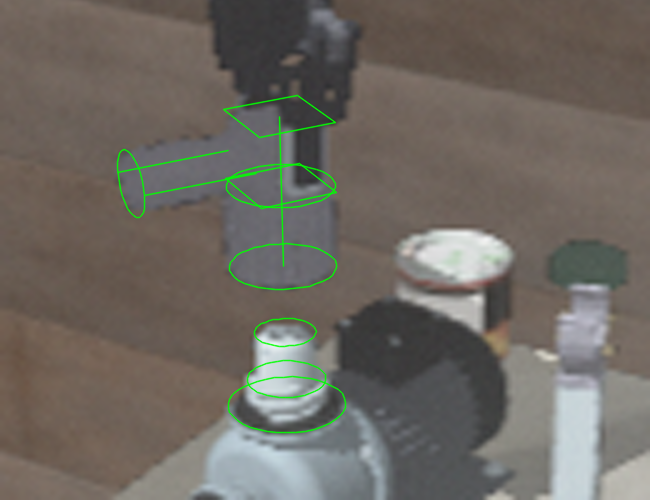

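Emit:
play_rows:
  steps:
    - [[0.02,0,0.32],0]
    - [[0,0,0.3],0]
    - [[0,0,0],0]
    - [[0,0,0],0]

```text
t: 22.25
tool_pos: [638.5, -63.0, 216.1]
eef_rot: [0.001, 0.965, -0.263, -0.002]
force: [1.0, 0.6, -3.8]
opening: 43.1
```

```bash
python3 q.py; python3 shot.py w7; python3 sc.py s2 160 60 130 130 5
```

```text
t22.25 pos [638.51 -63.05 216.07] psi -30.54 tiltvec [-0.25 -0.01] q235 [31.92 59.62 88.7 ] sum 180.239 dq [-0.1 -0.6  0.5] F [ 1.   0.6 -3.8] M [-0.01 -0.07 -0.04] open 43.1
22.25 [638.5 -63.  216.1] -30.54 [ 1.   0.6 -3.8] 43.13168029978493 [-1.620e+01  3.190e+01  5.960e+01 -1.000e-01  8.870e+01  1.044e+02]
```

View pics/s2.png

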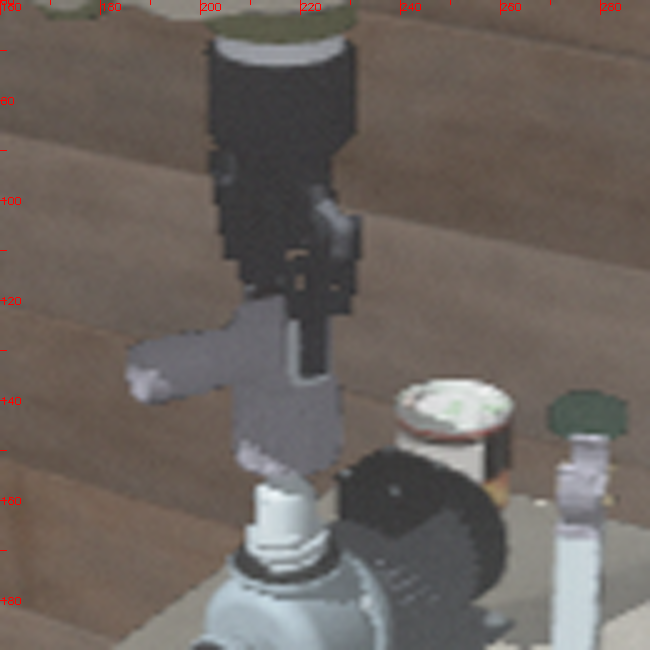

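View pics/w7.png

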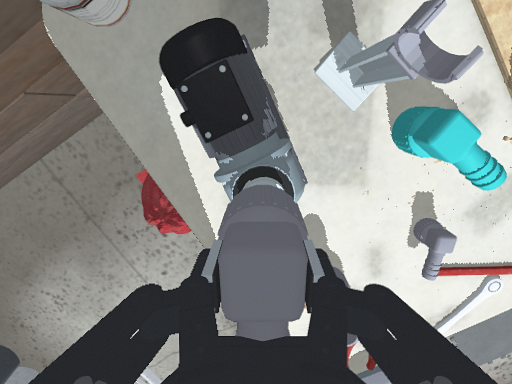

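Emit:
play_rows:
  steps:
    - [[-0.03,0,0.05],0]
    - [[-0.03,0,0.05],0]
    - [[0,0,0],0]

```text
t: 22.65
tool_pos: [636.0, -61.5, 212.3]
eef_rot: [0.001, 0.965, -0.263, -0.001]
force: [0.5, 0.3, -3.6]
opening: 43.2
```

```bash
python3 q.py; python3 plan.py 635.7 -61.6 205 -30.5 1
```

```text
t22.65 pos [636.02 -61.46 212.33] psi -30.53 tiltvec [-0.11 -0.05] q235 [31.7  60.64 87.75] sum 180.090 dq [-0.2 -0.6  0.2] F [ 0.5  0.3 -3.6] M [ 0.01 -0.07 -0.02] open 43.2
t22.65 pos [636.  -61.5 212.3] psi -30.53 tilt 0.12 q [-1.610e+01  3.170e+01  6.060e+01 -1.000e-01  8.780e+01  1.044e+02] F [ 0.5  0.3 -3.6] open 43.2 | d [-0.3 -0.1 -7.3] dpsi 0.0 N 1
[[[-0.0, 0.01, 0.15], -0.01]]
```

```bash
python3 sc.py s3 180 110 80 70 9; python3 q.py; python3 - <<'E'
from ov import *
im=ld("s3");x0,y0,s=180,110,9
p=base(im,x0,y0,80,70,s)
for l in elbow(635.6,-61.4,np.radians(149.5),212.2-50.4): draw(p,im,l,x0,y0,s,(0,255,0))
for z,r in((104,33),(149,17),(120,22)): draw(p,im,circ((635.3,-61.3,z),r),x0,y0,s,(0,255,255))
cv2.imwrite("pics/o8.png",np.hstack([p])[:600])
E
```

```text
t22.70 pos [636.16 -61.5  212.53] psi -30.53 tiltvec [-0.09 -0.06] q235 [31.7  60.61 87.76] sum 180.067 dq [ 0.1 -0.4  0.1] F [-0.2  0.3 -3.4] M [-0.03 -0.06 -0.01] open 43.1
```

View pics/o8.png

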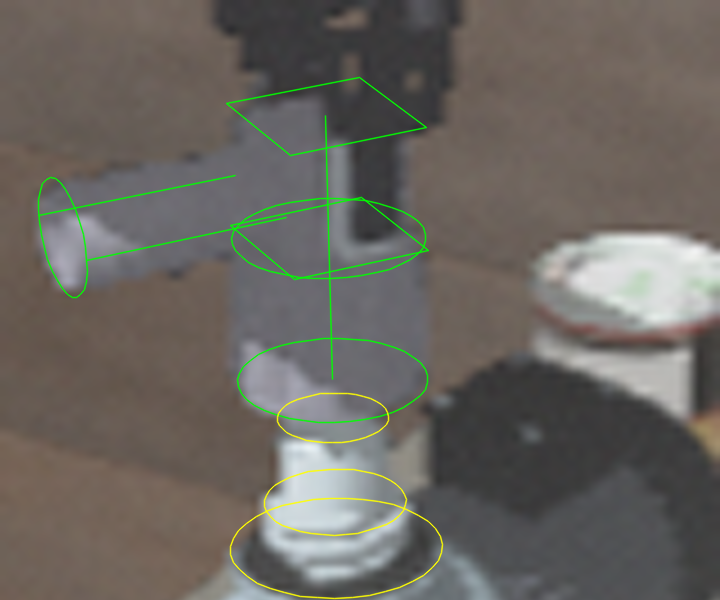

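Emit:
play_rows:
  steps:
    - [[0,0,0.1],0]
    - [[0,0,0.1],0]
    - [[0,0,0.1],0]

```text
t: 23.0
tool_pos: [636.4, -61.6, 197.1]
eef_rot: [0.001, 0.965, -0.263, 0.0]
force: [-0.5, -0.2, -2.8]
opening: 43.1
```

```bash
python3 q.py; python3 plan.py 635.7 -61.6 190 -30.5 1
```

```text
t23.00 pos [636.37 -61.57 197.1 ] psi -30.53 tiltvec [-0.02 -0.08] q235 [32.26 62.16 85.58] sum 179.996 dq [ 2.2  5.5 -7.4] F [-0.5 -0.2 -2.8] M [-0.06  0.02  0.  ] open 43.1
t23.00 pos [636.4 -61.6 197.1] psi -30.53 tilt 0.08 q [-1.610e+01  3.230e+01  6.220e+01 -1.000e-01  8.560e+01  1.044e+02] F [-0.5 -0.2 -2.8] open 43.1 | d [-0.7 -0.  -7.1] dpsi 0.0 N 1
[[[-0.01, 0.01, 0.14], -0.01]]
```

Emit:
play_rows:
  steps:
    - [[-0.01,0,0.08],0]
    - [[0,0,0.08],0]

```text
t: 23.2
tool_pos: [635.7, -61.3, 187.7]
eef_rot: [0.001, 0.965, -0.263, -0.001]
force: [0.0, -0.3, -2.9]
opening: 42.9
```

```bash
python3 q.py
```

```text
t23.20 pos [635.73 -61.28 187.75] psi -30.53 tiltvec [-0.08 -0.06] q235 [32.59 63.12 84.35] sum 180.056 dq [ 2.   4.1 -5.9] F [ 0.  -0.3 -2.9] M [-0.05 -0.03 -0.01] open 42.9
```

Emit:
play_rows:
  steps:
    - [[0,0,0.08],0]
    - [[0,0,0.08],0]

```text
t: 23.4
tool_pos: [635.7, -61.3, 178.8]
eef_rot: [0.001, 0.965, -0.263, -0.001]
force: [-0.4, -0.6, -3.2]
opening: 42.9
```

```bash
python3 q.py
```

```text
t23.40 pos [635.66 -61.26 178.78] psi -30.53 tiltvec [-0.1  -0.05] q235 [32.97 63.94 83.18] sum 180.083 dq [ 1.9  4.1 -5.9] F [-0.4 -0.6 -3.2] M [ 0.01 -0.03 -0.  ] open 42.9
```

Emit:
play_rows:
  steps:
    - [[0,0,0.06],0]
    - [[0,0,0.06],0]

```text
t: 23.6
tool_pos: [635.6, -61.3, 172.1]
eef_rot: [0.001, 0.965, -0.263, -0.001]
force: [0.2, 0.3, -3.5]
opening: 43.4
```

```bash
python3 q.py
```

```text
t23.60 pos [635.64 -61.3  172.1 ] psi -30.53 tiltvec [-0.11 -0.05] q235 [33.26 64.53 82.3 ] sum 180.091 dq [ 1.5  3.  -4.4] F [ 0.2  0.3 -3.5] M [-0.02 -0.08  0.  ] open 43.4
```

Emit:
play_rows:
  steps:
    - [[0,0,0.04],0]

```text
t: 23.7
tool_pos: [635.6, -61.3, 169.8]
eef_rot: [0.001, 0.965, -0.263, -0.001]
force: [-0.4, -0.3, -2.3]
opening: 42.8
```

```bash
python3 q.py
```

```text
t23.70 pos [635.6  -61.3  169.77] psi -30.53 tiltvec [-0.12 -0.05] q235 [33.36 64.74 82.  ] sum 180.103 dq [ 1.   1.7 -2.7] F [-0.4 -0.3 -2.3] M [-0.02  0.01 -0.08] open 42.8
```

Emit:
play_rows:
  steps:
    - [[0,0,0.04],0]

```text
t: 23.8
tool_pos: [635.6, -61.3, 167.6]
eef_rot: [0.001, 0.965, -0.263, -0.001]
force: [-0.3, 1.0, -3.7]
opening: 42.9
```

```bash
python3 q.py
```

```text
t23.80 pos [635.63 -61.33 167.65] psi -30.53 tiltvec [-0.11 -0.05] q235 [33.46 64.92 81.71] sum 180.095 dq [ 1.   1.9 -2.9] F [-0.3  1.  -3.7] M [-0.04 -0.02 -0.02] open 42.9
```

Emit:
play_rows:
  steps:
    - [[0,0,0.03],0]

```text
t: 23.9
tool_pos: [635.7, -61.3, 166.4]
eef_rot: [0.001, 0.965, -0.263, -0.001]
force: [-2.5, 0.2, 5.9]
opening: 43.2
```

```bash
python3 q.py
```

```text
t23.90 pos [635.73 -61.34 166.39] psi -30.53 tiltvec [-0.09 -0.06] q235 [33.52 65.04 81.52] sum 180.068 dq [ 0.   0.6 -1.5] F [-2.5  0.2  5.9] M [0.06 0.45 0.01] open 43.2
```

Emit:
play_rows:
  steps:
    - [[0,0,0.03],0]

```text
t: 24.0
tool_pos: [635.9, -61.4, 166.2]
eef_rot: [0.001, 0.965, -0.263, 0.0]
force: [-4.4, 0.5, 10.9]
opening: 43.2
```

```bash
python3 q.py
```

```text
t24.00 pos [635.86 -61.38 166.23] psi -30.53 tiltvec [-0.01 -0.09] q235 [33.5  65.09 81.39] sum 179.981 dq [-0.2  0.6 -1.3] F [-4.4  0.5 10.9] M [ 0.12  0.87 -0.06] open 43.2
```

Emit:
play_rows:
  steps:
    - [[0,0,0],0.5]
    - [[0,0,0],1]
    - [[0,0,0.01],1]
    - [[0,0,0],1]
    - [[0,0,0.01],1]

```text
t: 24.5
tool_pos: [636.1, -61.4, 166.0]
eef_rot: [0.001, 0.892, -0.453, 0.001]
force: [0.2, 0.9, -4.0]
opening: 42.5
```

```bash
python3 q.py
```

```text
t24.50 pos [636.13 -61.44 166.03] psi -53.82 tiltvec [ 0.12 -0.13] q235 [33.48 65.17 81.2 ] sum 179.849 dq [ 0.3  0.5 -0.9] F [ 0.2  0.9 -4. ] M [-0.04 -0.05  0.02] open 42.5
```

Emit:
play_rows:
  steps:
    - [[0,0,0],0]
    - [[0,0,0],0]
    - [[0,0,0],0]
    - [[0,0,0],0]
    - [[0,0,0],0]
  hand: 80

```text
t: 25.0
tool_pos: [636.9, -61.6, 167.7]
eef_rot: [0.0, 0.893, -0.45, 0.003]
force: [0.2, 0.2, 0.5]
opening: 68.5
```

```bash
python3 q.py; python3 shot.py w8
```

```text
t25.00 pos [636.93 -61.64 167.69] psi -53.53 tiltvec [ 0.33 -0.19] q235 [33.39 65.06 81.19] sum 179.630 dq [-0.1 -0.1  0. ] F [0.2 0.2 0.5] M [ 0.    0.05 -0.  ] open 68.5
25.0 [636.9 -61.6 167.7] -53.53 [0.2 0.2 0.5] 68.53781224675929 [-1.610e+01  3.340e+01  6.510e+01 -1.000e-01  8.120e+01  1.275e+02]
```

View pics/w8.png

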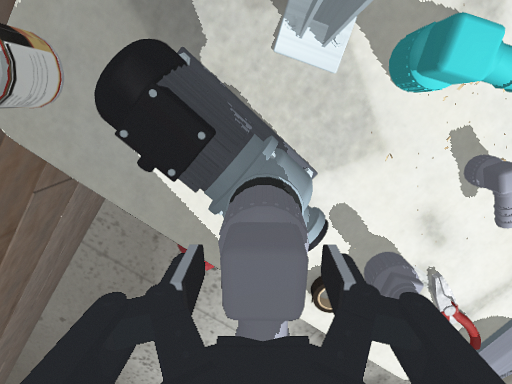

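Emit:
play_rows:
  steps:
    - [[0,0,-0.2],0]
    - [[0,0,-0.5],0]
    - [[0,0,-0.5],0]
    - [[0,0,0],-1]
    - [[0,0,0],-1]

```text
t: 25.55
tool_pos: [636.7, -61.5, 233.1]
eef_rot: [0.0, 0.93, -0.368, 0.004]
force: [0.2, 0.7, -0.6]
opening: 68.4
```

```bash
python3 q.py
```

```text
t25.55 pos [636.66 -61.49 233.14] psi -43.20 tiltvec [ 0.42 -0.21] q235 [30.83 58.79 89.92] sum 179.540 dq [-1.6 -2.8  1.5] F [ 0.2  0.7 -0.6] M [0.03 0.02 0.05] open 68.4
```

Emit:
play_rows:
  steps:
    - [[0,0,0],-1]
    - [[0,0,0],-1]
    - [[0,0,0],-1]
    - [[0,0,0],-1]
    - [[0,0,0],-1]

```text
t: 26.05
tool_pos: [637.1, -61.5, 238.5]
eef_rot: [0.002, 0.989, -0.148, 0.007]
force: [-0.8, 0.2, 0.1]
opening: 68.4
```

Emit:
play_rows:
  steps:
    - [[0,0,0],-1]
    - [[0,0,0],-1]
    - [[0,0,0],-1]
    - [[0,0,0],-1]
    - [[0,0,0],-1]

```text
t: 26.55
tool_pos: [637.4, -61.6, 243.2]
eef_rot: [0.004, 0.997, 0.079, 0.008]
force: [1.2, -0.2, 0.5]
opening: 68.4
```

```bash
python3 q.py; python3 shot.py w9
```

```text
t26.55 pos [637.43 -61.6  243.2 ] psi 9.09 tiltvec [ 0.99 -0.38] q235 [30.33 58.04 90.56] sum 178.940 dq [-0.5 -0.7  0.7] F [ 1.2 -0.2  0.5] M [-0.    0.07 -0.02] open 68.4
26.55 [637.4 -61.6 243.2] 9.09 [ 1.2 -0.2  0.5] 68.44873098606935 [-16.1  30.3  58.   -0.1  90.6  64.9]
```

View pics/w9.png

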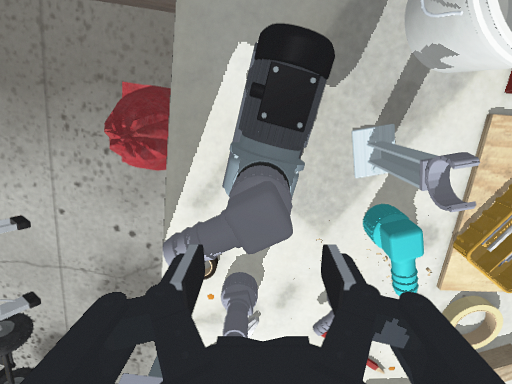

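```bash
python3 - <<'E'
from ov import *
crop(ld("w9"),400,120,100,110,6,"pics/c9.png")
crop(ld("w7"),380,0,120,100,6,"pics/c7.png")
E
```

```text
(no output)
```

View pics/c9.png

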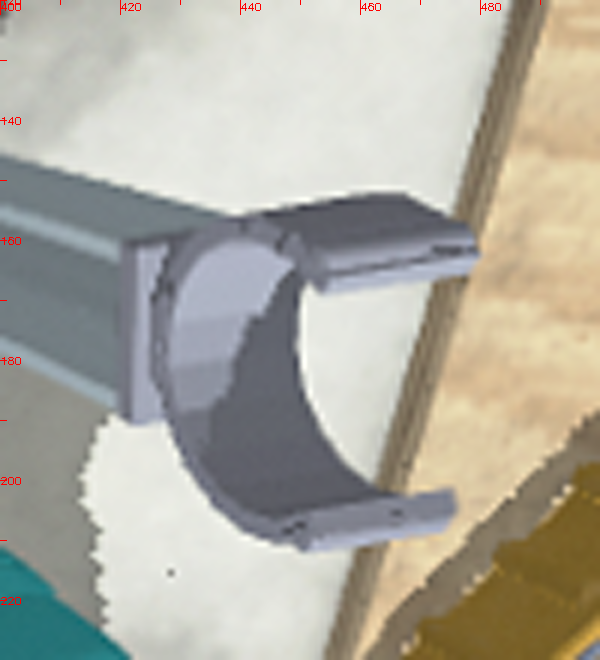

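View pics/c7.png

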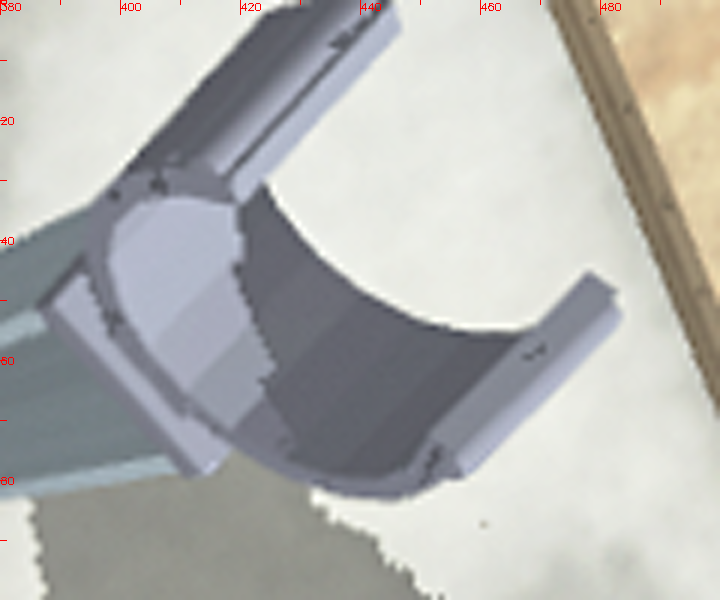

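```bash
python3 - <<'E'
from ov import *
S=np.array([635.3,-61.3])
def f(im,L,x0,y0,s):
    P=np.array([atz(im,(x0+a/s-.5,y0+b/s-.5),187)[:2] for a,b in L]);print(P.round(1))
    c=P.mean(0);v=c-S;print(c.round(1),np.hypot(*v).round(1),np.degrees(np.arctan2(v[1],v[0])).round(2))
    for a,b in((0,1),(2,3)):
        m=(P[a]+P[b])/2-S;print(np.degrees(np.arctan2(m[1],m[0])).round(2))
f(ld("w9"),[(312,270),(300,542),(475,253),(453,500)],400,120,6)
f(ld("w7"),[(240,190),(450,470),(395,20),(605,290)],380,0,6)
# reference stub seen? elbow overlay in w9
im=ld("w9");x0,y0,s=150,140,5;p=base(im,x0,y0,160,115,s)
for l in elbow(635.3,-61.3,np.radians(126.4),115.0): draw(p,im,l,x0,y0,s,(0,255,0))
cv2.imwrite("pics/o9.png",p)
E
```

```text
[[ 702.  -198. ]
 [ 666.2 -210.4]
 [ 707.7 -218.7]
 [ 675.3 -229.4]]
[ 687.8 -214.1] 161.6 -71.05
-71.14
-70.96
[[ 700.1 -201.7]
 [ 666.3 -211.5]
 [ 706.2 -219.5]
 [ 674.4 -230.2]]
[ 686.8 -215.7] 162.8 -71.57
-71.74
-71.41
```

View pics/o9.png

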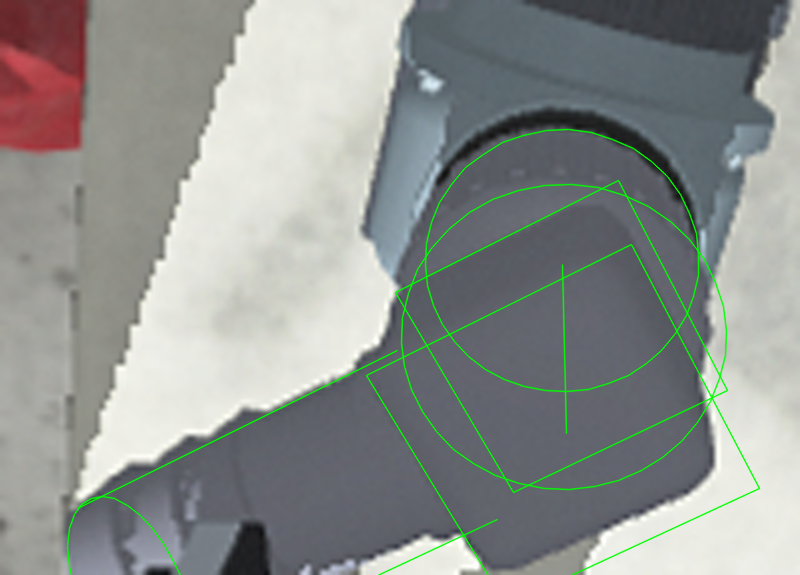

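Emit:
play_rows:
  steps:
    - [[0,0,0.01],-1]
    - [[0,0,0.01],-1]
    - [[0,0,0.01],-1]
    - [[0,0,0.01],-1]
    - [[0,0,0.01],-1]

```text
t: 27.1
tool_pos: [637.7, -61.6, 244.4]
eef_rot: [0.007, 0.954, 0.299, 0.009]
force: [0.6, 0.5, 0.9]
opening: 68.3
```

```bash
python3 q.py
```

```text
t27.10 pos [637.69 -61.63 244.43] psi 34.82 tiltvec [ 1.2  -0.44] q235 [30.22 58.04 90.46] sum 178.721 dq [-0.2 -0.1 -0.2] F [0.6 0.5 0.9] M [-0.02 -0.01 -0.02] open 68.3
```

Emit:
play_rows:
  steps:
    - [[0,0,0.02],-1]
    - [[0,0,0.02],-1]
    - [[0,0,0.02],-1]
    - [[0,0,0.02],-1]
    - [[0,0,0.02],-1]

```text
t: 27.6
tool_pos: [638.0, -61.7, 242.8]
eef_rot: [0.01, 0.864, 0.503, 0.008]
force: [0.3, 0.4, -0.3]
opening: 68.0
```

```bash
python3 q.py
```

```text
t27.60 pos [638.   -61.7  242.83] psi 60.38 tiltvec [ 1.39 -0.49] q235 [30.21 58.33 89.99] sum 178.526 dq [-0.   0.6 -0.9] F [ 0.3  0.4 -0.3] M [-0.04  0.03 -0.01] open 68.0
```

Emit:
play_rows:
  steps:
    - [[0,0,0.02],-1]
    - [[0,0,0.02],-1]
    - [[0,0,0.02],-1]
    - [[0,0,0.02],-1]
    - [[0,0,0.02],-1]

```text
t: 28.1
tool_pos: [638.3, -61.8, 241.2]
eef_rot: [0.013, 0.732, 0.682, 0.007]
force: [1.4, -0.5, -0.3]
opening: 68.6
```

Emit:
play_rows:
  steps:
    - [[0,0,0.04],-1]
    - [[0,0,0.04],-1]
    - [[0,0,0.04],-1]
    - [[0,0,0.04],-1]
    - [[0,0,0.04],-1]

```text
t: 28.6
tool_pos: [638.9, -61.9, 234.5]
eef_rot: [0.016, 0.563, 0.827, 0.004]
force: [-0.3, -0.8, -0.1]
opening: 68.1
```

```bash
python3 q.py
```

```text
t28.60 pos [638.9  -61.93 234.54] psi 111.50 tiltvec [ 1.78 -0.6 ] q235 [30.36 59.41 88.35] sum 178.124 dq [ 0.3  1.6 -2.3] F [-0.3 -0.8 -0.1] M [ 0.01  0.02 -0.04] open 68.1
```

Emit:
play_rows:
  steps:
    - [[0,0,-0.32],-1]
    - [[0,0,-0.3],-1]
    - [[0,0,0],-1]
    - [[0,0,0],0]

```text
t: 29.0
tool_pos: [637.7, -61.5, 268.6]
eef_rot: [0.017, 0.447, 0.894, 0.002]
force: [0.5, -0.1, 0.9]
opening: 68.4
```

```bash
python3 q.py
```

```text
t29.00 pos [637.71 -61.53 268.59] psi 126.81 tiltvec [ 1.82 -0.61] q235 [29.31 55.77 93.  ] sum 178.079 dq [-0.8 -1.5  0.8] F [ 0.5 -0.1  0.9] M [ 0.08  0.   -0.  ] open 68.4
```

Emit:
play_rows:
  steps:
    - [[0,0,0.15],0]
    - [[0,0,0.15],0]
    - [[0,0,0.15],0]
    - [[0,0,0.15],0]
    - [[0,0,0],0]

```text
t: 29.5
tool_pos: [638.2, -61.7, 235.1]
eef_rot: [0.015, 0.451, 0.892, 0.002]
force: [0.1, 0.2, 0.8]
opening: 68.0
```

```bash
python3 q.py; python3 shot.py w10
```

```text
t29.50 pos [638.19 -61.73 235.06] psi 126.32 tiltvec [ 1.7  -0.58] q235 [30.31 59.42 88.48] sum 178.209 dq [-0.2 -0.6  0.1] F [0.1 0.2 0.8] M [0.06 0.06 0.01] open 68.0
29.5 [638.2 -61.7 235.1] 126.32 [0.1 0.2 0.8] 67.97704006638543 [-16.   30.3  59.4  -0.1  88.5 -52.4]
```

View pics/w10.png

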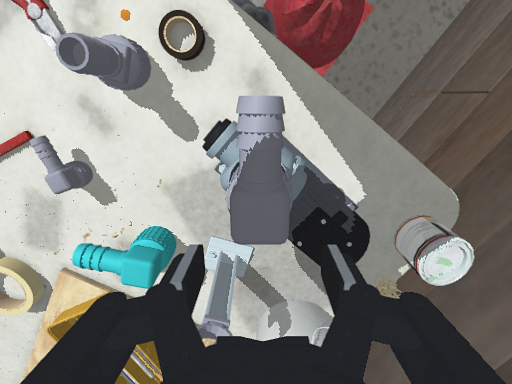

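Emit:
play_rows:
  steps:
    - [[0,0,-0.9],0]
    - [[0,0,-0.9],0]
    - [[0,0,-0.2],0]
    - [[0,0,0.2],0]
    - [[0,0,0.2],0]

```text
t: 30.05
tool_pos: [635.8, -60.9, 318.1]
eef_rot: [0.016, 0.452, 0.892, 0.002]
force: [-0.3, 0.0, 0.4]
opening: 68.4
```

Emit:
play_rows:
  steps:
    - [[0,0,0.2],0]
    - [[0,0,0.2],0]
    - [[0,0,0.2],0]
    - [[0,0,0.2],0]
    - [[0,0,0.2],0]

```text
t: 30.55
tool_pos: [635.7, -61.0, 258.1]
eef_rot: [0.011, 0.452, 0.892, 0.001]
force: [0.2, 0.4, -1.0]
opening: 68.9
```

Emit:
play_rows:
  steps:
    - [[0,0,0.2],0]
    - [[0,0,0.1],0]
    - [[0,0,0],0]

```text
t: 30.85
tool_pos: [635.6, -61.1, 239.5]
eef_rot: [0.01, 0.452, 0.892, 0.001]
force: [-0.3, 0.2, -0.4]
opening: 68.5
```

```bash
python3 q.py
```

```text
t30.85 pos [635.62 -61.05 239.53] psi 126.25 tiltvec [ 1.04 -0.39] q235 [30.22 58.84 89.83] sum 178.896 dq [-0.1 -0.3 -0.1] F [-0.3  0.2 -0.4] M [-0.02  0.1  -0.06] open 68.5
```

+0.7° per cycle here. One more cycle.

Emit:
play_rows:
  steps:
    - [[0,0,-0.9],0]
    - [[0,0,-0.9],0]
    - [[0,0,-0.2],0]
    - [[0,0,0.2],0]
    - [[0,0,0.2],0]

```text
t: 31.35
tool_pos: [634.1, -60.5, 323.1]
eef_rot: [0.011, 0.452, 0.892, 0.001]
force: [-1.0, -0.7, -1.0]
opening: 68.8
```

Emit:
play_rows:
  steps:
    - [[0,0,0.2],0]
    - [[0,0,0.2],0]
    - [[0,0,0.2],0]
    - [[0,0,0.2],0]
    - [[0,0,0.2],0]

```text
t: 31.85
tool_pos: [633.6, -60.5, 263.4]
eef_rot: [0.006, 0.452, 0.892, 0.0]
force: [-0.3, 0.1, -0.6]
opening: 68.1
```

Emit:
play_rows:
  steps:
    - [[0,0,0.2],0]
    - [[0,0,0.2],0]
    - [[0,0,0.1],0]
    - [[0,0,0],0]

```text
t: 32.25
tool_pos: [633.4, -60.5, 234.0]
eef_rot: [0.005, 0.452, 0.892, 0.0]
force: [0.4, -0.8, 0.3]
opening: 68.3
```

```bash
python3 q.py; python3 shot.py w11; python3 - <<'E'
from ov import *
im=ld("w11");x0,y0,s=200,80,4;p=base(im,x0,y0,130,190,s)[:,:];p0=p.copy()
for l in elbow(635.3,-61.3,np.radians(126.3),115.0): draw(p,im,l,x0,y0,s,(0,255,0))
cv2.imwrite("pics/o11.png",p[:600])
E
```

```text
t32.25 pos [633.44 -60.51 233.98] psi 126.25 tiltvec [ 0.5  -0.23] q235 [30.41 59.4  89.64] sum 179.454 dq [-0.  -0.3 -0.1] F [ 0.4 -0.8  0.3] M [-0.01  0.    0.  ] open 68.3
32.25 [633.4 -60.5 234. ] 126.25 [ 0.4 -0.8  0.3] 68.2991662038527 [-16.1  30.4  59.4  -0.1  89.6 -52.3]
```

View pics/o11.png

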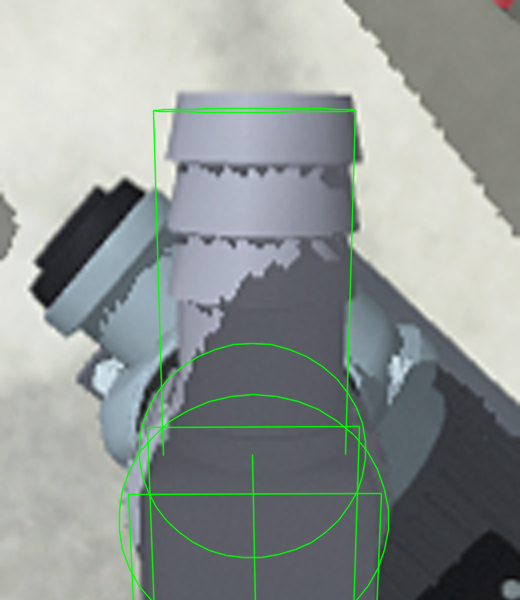

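Emit:
play_rows:
  steps:
    - [[-0.01,0.01,0.2],0]
    - [[-0.01,0.01,0.2],0]
    - [[-0.01,0.01,0.2],0]
    - [[0,0,0.2],0]
    - [[0,0,0.2],0]

```text
t: 32.8
tool_pos: [637.1, -61.3, 182.4]
eef_rot: [0.007, 0.452, 0.892, 0.001]
force: [-0.4, -0.4, -0.0]
opening: 68.3
```

```bash
python3 q.py; python3 plan.py 636.2 -60.9 166 126.3
```

```text
t32.80 pos [637.14 -61.31 182.42] psi 126.25 tiltvec [ 0.76 -0.31] q235 [32.56 64.08 82.54] sum 179.182 dq [  4.7  10.1 -14.6] F [-0.4 -0.4 -0. ] M [-0.01 -0.01  0.04] open 68.3
t32.80 pos [637.1 -61.3 182.4] psi 126.25 tilt 0.82 q [-16.   32.6  64.1  -0.1  82.5 -52.3] F [-0.4 -0.4 -0. ] open 68.3 | d [ -0.9   0.4 -16.4] dpsi 0.1 N 1
[[[0.02, -0.01, 0.33], -0.01]]
```

Emit:
play_rows:
  steps:
    - [[0.01,-0.01,0.15],0]
    - [[0,0,0.12],0]
    - [[0,0,0.04],0]
    - [[0,0,0],0]

```text
t: 33.2
tool_pos: [636.0, -61.2, 163.4]
eef_rot: [0.006, 0.452, 0.892, 0.0]
force: [0.2, -0.3, 0.8]
opening: 68.0
```

```bash
python3 q.py; python3 plan.py 636.2 -60.9 166 126.3
```

```text
t33.20 pos [636.   -61.16 163.44] psi 126.25 tiltvec [ 0.59 -0.26] q235 [33.37 65.83 80.17] sum 179.366 dq [-0.  -0.1 -0.1] F [ 0.2 -0.3  0.8] M [-0.04 -0.03 -0.02] open 68.0
t33.20 pos [636.  -61.2 163.4] psi 126.25 tilt 0.64 q [-16.1  33.4  65.8  -0.1  80.2 -52.3] F [ 0.2 -0.3  0.8] open 68.0 | d [0.2 0.3 2.6] dpsi 0.1 N 1
[[[0.0, 0.01, -0.05], -0.01]]
```

Emit:
play_rows:
  steps:
    - [[0,0.01,-0.03],0]
    - [[0,0,0],0]
    - [[0,0,0],0]
    - [[0,0,0],0]
    - [[0,0,0],0]
  hand: 0
  squeeze: 60

```text
t: 33.7
tool_pos: [636.8, -61.3, 166.2]
eef_rot: [0.007, 0.452, 0.892, 0.0]
force: [-0.3, -0.5, -0.9]
opening: 43.6
```

```bash
python3 q.py; python3 sc.py s4 180 110 80 70 8
```

```text
t33.70 pos [636.83 -61.28 166.17] psi 126.23 tiltvec [ 0.7  -0.33] q235 [33.27 65.53 80.43] sum 179.239 dq [0.1 0.  0. ] F [-0.3 -0.5 -0.9] M [-0.14 -0.05 -0.02] open 43.6
```

View pics/s4.png

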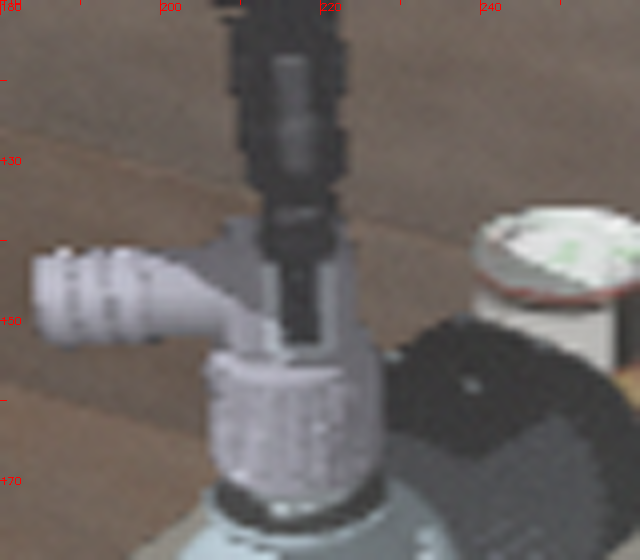

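Emit:
play_rows:
  steps:
    - [[0,0,0],0.6]
    - [[0,0,0.01],1]
    - [[0,0,0],1]
    - [[0,0,0.01],1]
    - [[0,0,0.01],1]

```text
t: 34.25
tool_pos: [635.9, -61.6, 165.0]
eef_rot: [0.006, 0.626, 0.78, 0.001]
force: [-1.2, -0.6, 2.4]
opening: 43.2
```

```bash
python3 q.py
```

```text
t34.25 pos [635.86 -61.59 164.96] psi 102.43 tiltvec [ 0.55 -0.37] q235 [33.3  65.69 80.38] sum 179.369 dq [-0.   0.3 -0.4] F [-1.2 -0.6  2.4] M [-0.08  0.26  0.08] open 43.2
```

Emit:
play_rows:
  steps:
    - [[0,0,0.01],1]
    - [[0,0,0],1]
    - [[0,0,0.01],1]
    - [[0,0,0],1]
    - [[0,0,0.01],1]

```text
t: 34.75
tool_pos: [635.3, -61.8, 163.8]
eef_rot: [0.005, 0.786, 0.618, 0.001]
force: [-0.3, -0.5, -0.6]
opening: 43.3
```

```bash
python3 q.py
```

```text
t34.75 pos [635.27 -61.77 163.84] psi 76.38 tiltvec [ 0.47 -0.4 ] q235 [33.33 65.83 80.27] sum 179.434 dq [ 0.1  0.4 -0.5] F [-0.3 -0.5 -0.6] M [0.02 0.11 0.05] open 43.3
```

Emit:
play_rows:
  steps:
    - [[0,0,0.01],1]
    - [[0,0,0],1]
    - [[0,0,0.01],1]
    - [[0,0,0],1]
    - [[0,0,0.01],1]

```text
t: 35.25
tool_pos: [634.9, -61.7, 162.6]
eef_rot: [0.005, 0.905, 0.425, 0.002]
force: [0.1, 0.5, 1.7]
opening: 43.4
```

```bash
python3 q.py
```

```text
t35.25 pos [634.89 -61.67 162.6 ] psi 50.34 tiltvec [ 0.42 -0.4 ] q235 [33.37 65.97 80.14] sum 179.483 dq [ 0.1  0.4 -0.6] F [0.1 0.5 1.7] M [ 0.09 -0.01 -0.  ] open 43.4
```

Smooth, with low forces. Continuing.

Emit:
play_rows:
  steps:
    - [[0,0,0.01],1]
    - [[0,0,0],1]
    - [[0,0,0.01],1]
    - [[0,0,0],1]
    - [[0,0,0.01],1]

```text
t: 35.75
tool_pos: [634.8, -61.5, 161.5]
eef_rot: [0.004, 0.978, 0.21, 0.003]
force: [0.5, -0.7, 1.1]
opening: 43.3
```

Emit:
play_rows:
  steps:
    - [[0,0,0.01],1]
    - [[0,0,0],1]
    - [[0,0,0.01],1]
    - [[0,0,0],1]
    - [[0,0,0.01],1]

```text
t: 36.25
tool_pos: [634.8, -61.6, 160.3]
eef_rot: [0.004, 1.0, -0.015, 0.004]
force: [-0.3, -1.3, 0.6]
opening: 43.5
```

```bash
python3 q.py
```

```text
t36.25 pos [634.85 -61.63 160.32] psi -1.74 tiltvec [ 0.44 -0.44] q235 [33.46 66.19 79.8 ] sum 179.456 dq [ 0.2  0.3 -0.5] F [-0.3 -1.3  0.6] M [-0.29  0.09  0.03] open 43.5
```

Emit:
play_rows:
  steps:
    - [[0,0,0.01],1]
    - [[0,0,0],1]
    - [[0,0,0.01],1]
    - [[0,0,0],1]
    - [[0,0,0.01],1]

```text
t: 36.75
tool_pos: [634.6, -62.0, 159.2]
eef_rot: [0.003, 0.971, -0.24, 0.005]
force: [-0.2, -0.4, 1.4]
opening: 43.4
```

Emit:
play_rows:
  steps:
    - [[0,0,0.01],1]
    - [[0,0,0],1]
    - [[0,0,0.01],1]
    - [[0,0,0],1]
    - [[0,0,0.01],1]

```text
t: 37.25
tool_pos: [634.2, -62.0, 158.1]
eef_rot: [0.003, 0.892, -0.453, 0.005]
force: [-1.5, -0.5, 1.6]
opening: 43.2
```

```bash
python3 q.py;python3 shot.py w12
```

```text
t37.25 pos [634.2  -62.01 158.05] psi -53.84 tiltvec [ 0.35 -0.51] q235 [33.55 66.43 79.55] sum 179.523 dq [ 0.1  0.4 -0.5] F [-1.5 -0.5  1.6] M [-0.21  0.18  0.03] open 43.2
37.25 [634.2 -62.  158.1] -53.84 [-1.5 -0.5  1.6] 43.209018526721245 [-16.1  33.5  66.4  -0.4  79.5 127.9]
```

View pics/w12.png

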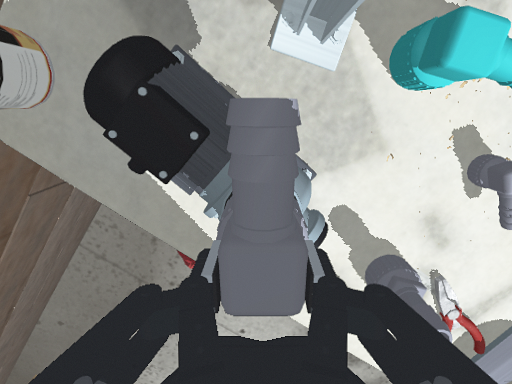

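Emit:
play_rows:
  steps:
    - [[0,0,0.01],1]
    - [[0,0,0],1]
    - [[0,0,0.01],0.7]
    - [[0,0,0],0.3]
    - [[0,0,0],0]

```text
t: 37.8
tool_pos: [634.0, -61.7, 157.5]
eef_rot: [0.002, 0.823, -0.568, 0.005]
force: [0.5, -0.1, -0.8]
opening: 43.3
```

```bash
python3 q.py;python3 shot.py w13
```

```text
t37.80 pos [633.99 -61.68 157.46] psi -69.19 tiltvec [ 0.33 -0.47] q235 [33.56 66.5  79.49] sum 179.550 dq [0.  0.  0.1] F [ 0.5 -0.1 -0.8] M [-0.01  0.01 -0.06] open 43.3
37.8 [634.  -61.7 157.5] -69.19 [ 0.5 -0.1 -0.8] 43.26499390297141 [-16.   33.6  66.5  -0.4  79.5 143.2]
```

View pics/w13.png

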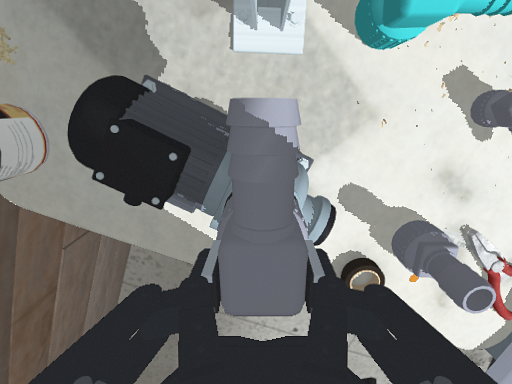

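Emit:
play_rows:
  steps:
    - [[0,0,0],0.4]
    - [[0,0,0],0]

```text
t: 38.05
tool_pos: [634.0, -61.6, 157.4]
eef_rot: [0.002, 0.814, -0.581, 0.005]
force: [-0.4, 0.8, -0.6]
opening: 43.1
```

```bash
python3 q.py;python3 - <<'E'
from ov import *
from workcell import get_image
for n,b in (("top",(170,90,110,100)),("scene",(170,90,130,100))):
    im=get_image(n);pickle.dump(im,open(f"pics/{n}1.pkl","wb"));x0,y0,w,h=b;s=6
    p=base(im,x0,y0,w,h,s);cv2.imwrite(f"pics/{n}1.png",p)
E
```

```text
t38.05 pos [633.99 -61.64 157.38] psi -71.01 tiltvec [ 0.33 -0.47] q235 [33.57 66.5  79.49] sum 179.558 dq [-0.1  0.1  0.1] F [-0.4  0.8 -0.6] M [0.12 0.08 0.05] open 43.1
```

View pics/top1.png

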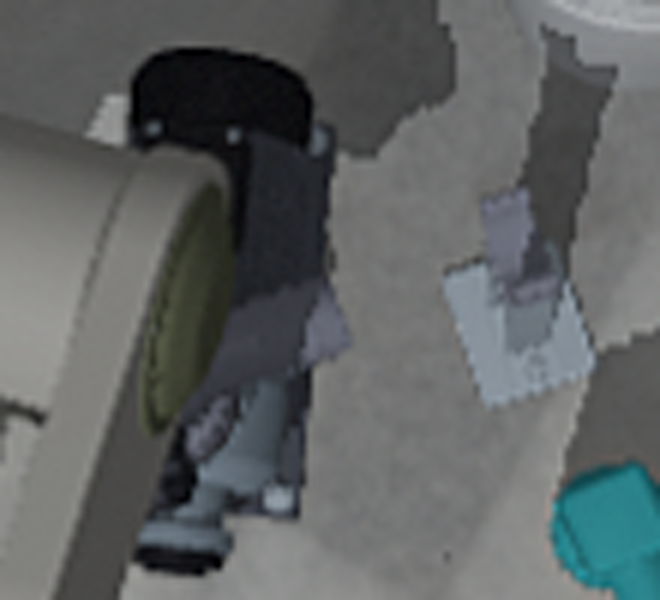

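View pics/scene1.png

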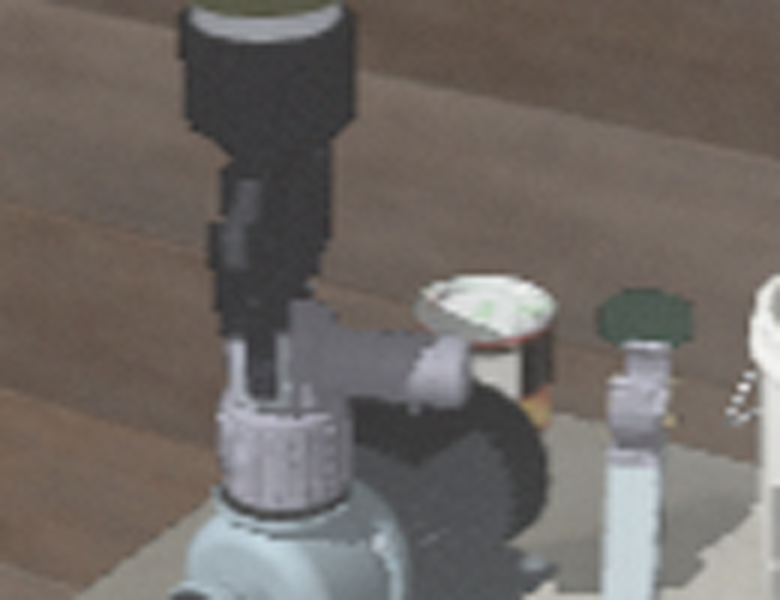

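Emit:
play_rows:
  steps:
    - [[0,0,0],0]
    - [[0,0,0],0]
    - [[0,0,0],0]
    - [[0,0,0],0]
    - [[0,0,0],0]
  hand: 80

```text
t: 38.65
tool_pos: [634.3, -61.7, 157.9]
eef_rot: [0.001, 0.815, -0.579, 0.005]
force: [0.6, 0.5, 0.2]
opening: 68.7
```

```bash
python3 q.py;python3 shot.py w14
```

```text
t38.65 pos [634.3  -61.7  157.89] psi -70.81 tiltvec [ 0.4  -0.49] q235 [33.54 66.47 79.47] sum 179.481 dq [-0.1 -0.1 -0.1] F [0.6 0.5 0.2] M [ 0.01 -0.02  0.01] open 68.7
38.65 [634.3 -61.7 157.9] -70.81 [0.6 0.5 0.2] 68.66563211641383 [-16.   33.5  66.5  -0.4  79.5 144.8]
```

View pics/w14.png

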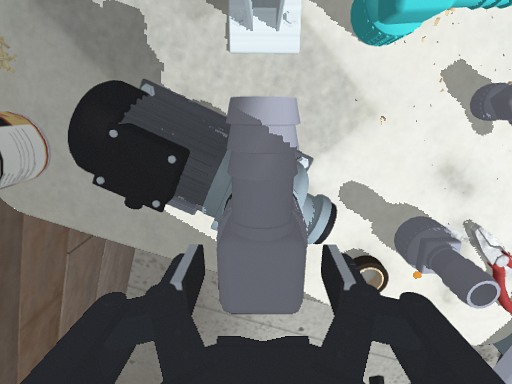

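Emit:
play_rows:
  steps:
    - [[0,0,-0.2],0]
    - [[0,0,-0.6],0]
    - [[0,0,-0.8],0]
    - [[0,0,-0.8],0]
    - [[0,0,-0.5],0]

```text
t: 39.2
tool_pos: [632.0, -60.1, 306.9]
eef_rot: [0.003, 0.815, -0.579, 0.002]
force: [-0.2, 0.5, 0.5]
opening: 68.2
```

Emit:
play_rows:
  steps:
    - [[-0.5,0,0],0]
    - [[-0.6,0,0],0]
    - [[-0.4,0,0],0]
    - [[0,0,0],0]
    - [[0,0,0],0]

```text
t: 39.7
tool_pos: [607.3, 11.9, 315.8]
eef_rot: [-0.0, 0.815, -0.58, 0.008]
force: [-0.7, -0.0, -0.0]
opening: 68.3
```

```bash
python3 q.py;python3 shot.py w15
```

```text
t39.70 pos [607.32  11.93 315.8 ] psi -70.87 tiltvec [ 0.8  -0.56] q235 [25.27 55.06 98.8 ] sum 179.118 dq [-0.7 -0.1  0.4] F [-0.7 -0.  -0. ] M [ 0.01  0.07 -0.04] open 68.3
39.7 [607.3  11.9 315.8] -70.87 [-0.7 -0.  -0. ] 68.33792250865157 [ -9.8  25.3  55.1  -0.4  98.8 151. ]
```

View pics/w15.png

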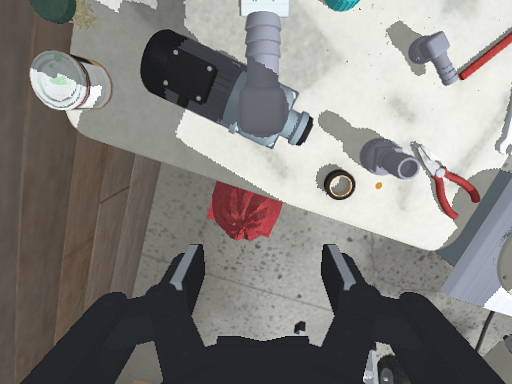

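```bash
python3 - <<'E'
from ov import *
from workcell import get_image
for n,b in (("top",(170,90,110,100)),("scene",(170,90,130,100))):
    im=get_image(n);pickle.dump(im,open(f"pics/{n}2.pkl","wb"));x0,y0,w,h=b;s=6
    p=base(im,x0,y0,w,h,s);cv2.imwrite(f"pics/{n}2.png",p)
    cv2.imwrite(f"pics/{n}2f.png",cv2.cvtColor(im["pixels"],cv2.COLOR_RGB2BGR))
E
```

View pics/top2.png

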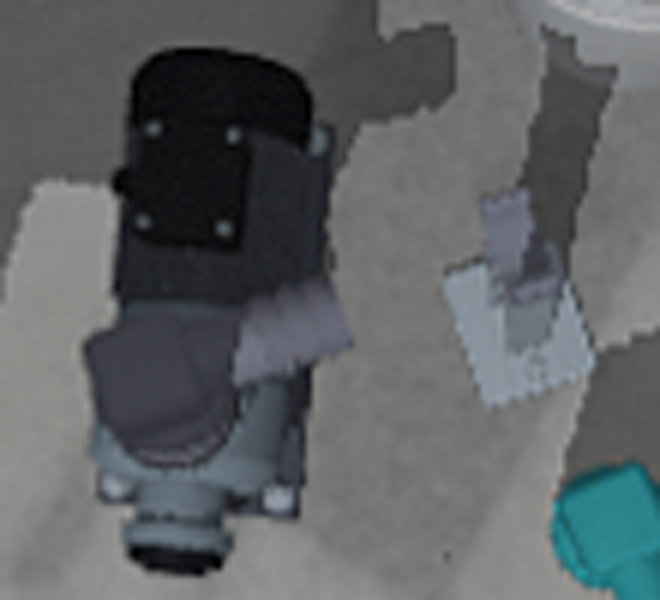

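View pics/scene2.png

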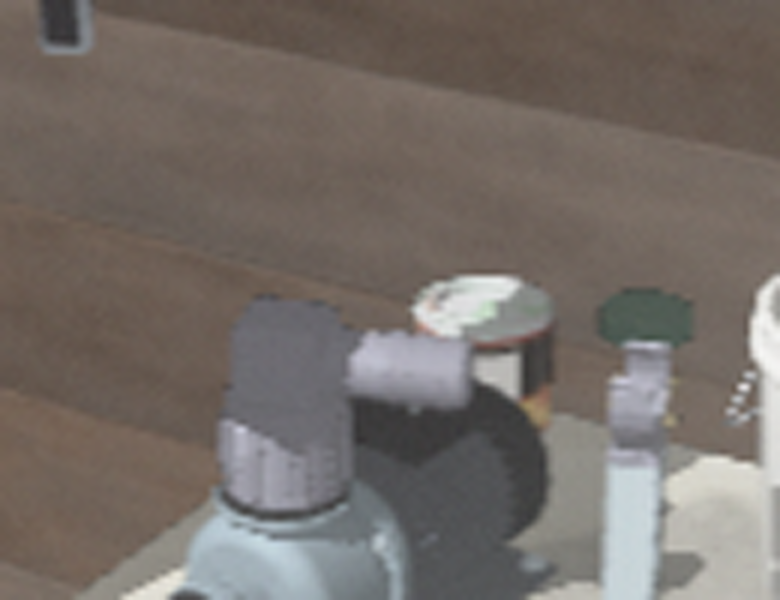

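Arm clear. Checking the final yaw and height with an overlay at the expected pose.

```bash
python3 - <<'E'
from ov import *
outs=[]
for n,b in (("top",(175,100,90,75)),("scene",(195,130,95,75))):
    im=ld(n+"2");x0,y0,w,h=b;s=7 if n=="top" else 7
    p=base(im,x0,y0,w,h,s)
    for l in elbow(635.3,-61.5,np.radians(-71),106.5): draw(p,im,l,x0,y0,s,(0,255,0))
    a=np.radians(-71.2);d=np.array([np.cos(a),np.sin(a)]);c=np.array([635.3,-61.5])
    draw(p,im,np.array([[*(c+d*85),172],[*(c+d*165),172]]),x0,y0,s,(0,0,255))
    cv2.imwrite(f"pics/{n}2o.png",p)
im=ld("top2")
# tail edges in top2 zoom6 crop (170,90)
g=lambda a,b,z:atz(im,(170+a/6-.5,90+b/6-.5),z)[:2]
e=(g(325,283,172)+g(352,343,172))/2; print("tail end",e)
v=e-np.array([635.3,-61.5]);print(np.hypot(*v),np.degrees(np.arctan2(v[1],v[0])))
E
```

```text
tail end [ 661.83825459 -140.5163891 ]
83.3538763508498 -71.43498319085609
```

View pics/top2o.png

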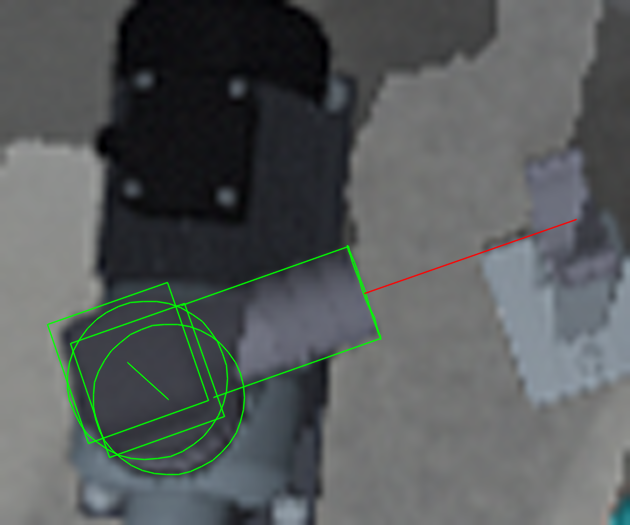

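View pics/scene2o.png

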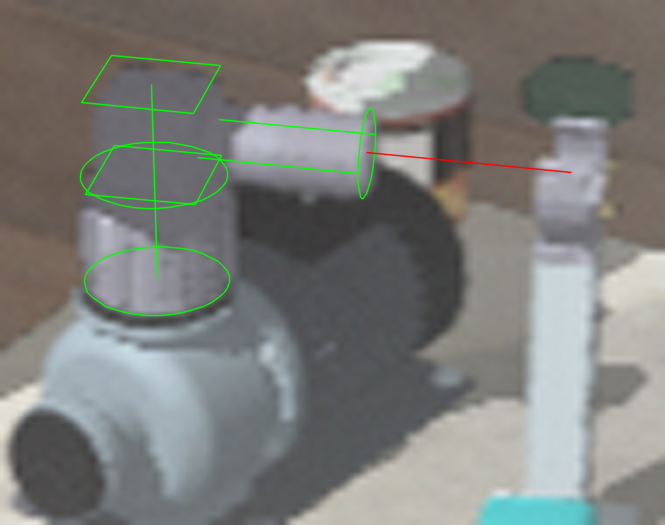

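View pics/scene2f.png

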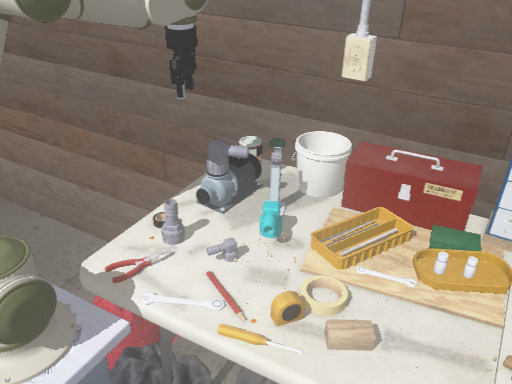

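```bash
python3 - <<'E'
from workcell import ticket,bot
print(ticket.hand_in()); print(bot.get_state()["t"])
E
```

```text
the job is handed in; nothing more can be done
None
the job is handed in; nothing more can be done
```

The large elbow is screwed onto the pump outlet, almost down on the collar, with its tail pointing at the clip. I let go of it and handed the job in at about 39.8 s of the 72 s.

**How it went:** I set the elbow on square, about 220° anticlockwise of the clip, and turned it about 23° to engage it. The wrist's range didn't allow the whole turn in one grip, so I let go, took a fresh grip half a turn round, and screwed it clockwise a further 197°. It sank about 8.8 mm on that second turn, which matches the thread. Force readings taken between moves stayed under about 12 N.

**Last checks, with the gripper open and clear of the parts:**
- **Direction:** the tail points at about -71.4° from the top camera. The clip is at -71.0° and -71.6° from two wrist views.
- **Height:** the elbow's bottom is about 2.5 mm above the collar (2 to 5 mm wanted). This comes from the wrist height and a scene overlay, and is good to 1 or 2 mm.
- **Other fittings:** the small elbow, the straight tail and the turquoise look-alike look unmoved in the scene picture.

**Disagreements:**
- Clip distance measured 162 to 163 mm from the outlet axis, against 165 mm given.
- Wrist-camera overlays of the elbow on the stub were off by up to about 2 mm, within the calibration tolerance.
- The tool drifted up to about 2° off vertical between moves. I brought it back under 1° before each grasp and before setting the elbow on.

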